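# Load and start the thread steamer

## Task

Get the bench steamer going for these thread cones. Stand every cone that is on the table upright on the chamber floor and slide the clear hatch fully shut against its frame; then turn the filler cap clockwise until it comes up tight and its ratchet clicks round; only then turn the steam regulator so that its pointer stands on the long working mark, and finally push the fork lock fully home over the knob, leaving everything else on the table where it is.

Things in the scene. Friction and masses are not known exactly. Their poses are not given: they have to be found in the camera images.
- steamer: Grey bench steamer, fixed: 447 (x) by 460 (y) by 125 mm high; x runs from its front (robot side) to its back, y to its left. Origin at table height, 112 mm behind the front face. Open chamber at front left (its rim, tracks and frame bar reach 146 mm); flat service deck (y -225 to 8 mm, top 125 mm) at right; behind x = 150 mm a gauge and a 44 mm tall valve on it, not to be used.
- chamber (a point): Centre of the chamber's inner floor (steel with holes), axes as the steamer's. Inside 200 by 200 mm, walls vertical; the walls' top is 100 mm above this point. Four cones fit, at x of plus or minus 45 and y of plus or minus 50 mm from here.
- cone0: Thread cone standing on its base: grey 5 mm foot, 68 mm diameter; ecru thread tapering from 64 mm to 42 mm diameter at height 55 mm; then the bare grey core, 25 mm diameter, from 55 to 94 mm: grip it there from above. About 140 g. Origin: centre of the underside, z up. Absent (None from the start) in some runs.
- cone1: Thread cone like cone0. Absent in some runs.
- cone2: Thread cone like cone0. Absent in some runs.
- cone3: Thread cone like cone0. Absent in some runs.
- hatch (a joint): Sliding hatch of the chamber, a clear 218 x 196 x 6 mm panel with aluminium edges lying level on its tracks, top of the panel 135 mm above the table: 0 m = shut, its front edge against the frame bar; 0.22 = fully open, pushed to the steamer's back (+x). Stays where it is left; moves with about 3 N. Starts open (0.205 or more).
- hatch_handle (a point): Middle of the hatch's black bar handle: the bar is 110 mm long along the steamer's y, 14 mm wide (x) and 14 mm high, its top 167 mm above the table, 18 mm of air under it, two 12 mm wide feet 46 mm either side of the middle. Axes as the steamer's. It moves one for one with hatch: to shut the hatch, move it by the joint's value along the steamer's -x.
- cap_thread (a joint): Turn of the filler cap's knurled black skirt (with a grey index lug) on its neck, rad, clockwise from above positive; comes up hard at 3.6 (tight). Starts loose, 0 to 0.9. Turns against about 0.08 N m.
- cap_ratchet (a joint): Slip of the cap's grip (disc and bar) over the skirt, rad, clockwise positive, 0 at the start. While the skirt is loose the grip carries it along without slip; once it is tight, at about 0.4 N m the sprung ratchet clicks over a tooth, every 0.52 rad, the skirt standing still while the grip goes on. Clicked: past 0.4.
- cap_grip (a point): On the cap's axis at gripping height, 182 mm above the table, turning with the grip. The grip bar is 60 mm long along this point's x, 18 mm wide (y), from 17 mm below to 11 mm above this point, on a 62 mm disc; the skirt below is 68 mm in diameter. Behind the regulator on the deck.
- regulator (a joint): Steam regulator knob, rad, clockwise seen from above positive: 0 = shut, pointer towards the steamer's front (-x); 1.571 = pointer on the working mark, towards the steamer's left (+y), bar parallel to the steamer's y. Stop at 2.2. Starts between 0 and 0.7. Stays where left; turns with about 0.06 N m.
- regulator_grip (a point): On the regulator's axis at gripping height, 154 mm above the table, turning with the knob. The black grip bar is 52 mm long along this point's x (white pointer line at the -x end), 16 mm wide (y), from 16 mm below to 13 mm above this point; a 48 mm disc under it.
- mark (a point): The long working mark on the dial plate, 34 mm from the regulator's axis on its +y (steamer's left) side, 129 mm above the table.
- lock (a joint): Fork lock of the regulator: 0 m = parked, grows towards the knob (steamer's +y), 0.06 = home at its stop, a prong on either side of the knob's bar. Starts 0 to 0.012. Moves with about 2 N, stays where left. The prongs, 26 mm apart, pass only if the bar lies along the steamer's y within about 0.2 rad.
- lock_tab (a point): Middle of the lock's black upright tab, 165 mm above the table: 44 mm wide along the steamer's x, 10 mm thick (y), from 17 mm below to 11 mm above this point, on an aluminium block 52 x 32 mm; the two prongs reach to 88 mm in +y of this point, tops 24 mm above the deck. Axes as the steamer's.
- shears: Bystander: cloth shears lying on the table left of the steamer, 250 mm long.
- tape_roll: Bystander: roll of brown packing tape, 100 mm diameter, 48 mm high, lying flat near the cones.
- weight: Bystander: dark round pattern weight with a knob, 72 mm diameter, 58 mm high, beyond the cones.
- pin_tin: Bystander: flat round steel pin tin, 88 mm diameter, 28 mm high, right of the cones.
- sprayer: Bystander: white trigger spray bottle, 72 mm diameter, 200 mm high, left of the steamer.
There are look-alikes about, which are no part of the job. Leave any orange look-alike of the cone3 alone.

How it is judged (in metres and radians):
On the way, in this order (a step that is already met when the one before it is completed fails the run):
1. every cone on the table stands upright on the chamber floor (x of cone0 in the frame of chamber between -0.085 and 0.085 m and y of cone0 in the frame of chamber between -0.085 and 0.085 m and z of cone0 in the frame of chamber between -0.006 and 0.012 m and angle between each of cone0, cone1, cone2, cone3's own z axis and vertical below 0.15 rad and x of cone1 in the frame of chamber between -0.085 and 0.085 m and y of cone1 in the frame of chamber between -0.085 and 0.085 m and z of cone1 in the frame of chamber between -0.006 and 0.012 m and x of cone2 in the frame of chamber between -0.085 and 0.085 m and y of cone2 in the frame of chamber between -0.085 and 0.085 m and z of cone2 in the frame of chamber between -0.006 and 0.012 m and x of cone3 in the frame of chamber between -0.085 and 0.085 m and y of cone3 in the frame of chamber between -0.085 and 0.085 m and z of cone3 in the frame of chamber between -0.006 and 0.012 m), for 0.2 s.
2. the hatch is shut against its frame (all of step 1 and value of joint hatch below 0.005 m), for 0.2 s.
3. the filler cap is tight and its ratchet has clicked (value of joint cap_thread above 3.5 rad and value of joint cap_ratchet above 0.4 rad), for 0.1 s.
4. the regulator stands on its mark with the lock not yet over it (value of joint regulator between 1.421 and 1.721 rad and value of joint lock below 0.025 m), for 0.2 s.
5. the lock is home over the regulator, still on its mark (value of joint regulator between 1.421 and 1.721 rad and value of joint lock above 0.055 m), for 0.2 s.
At the end, for the whole second after the job is handed in: Every cone present is upright (0.15 rad) and at rest on the chamber floor, hatch within 5 mm of its frame, cap tight (skirt past 3.5 rad) and clicked (ratchet past 0.4 rad), regulator within 0.15 rad of its mark (1.571), fork lock home over it (past 55 of 60 mm) (all of step 2 and all of step 3 and all of step 5 and linear speed of each of cone0, cone1, cone2, cone3 below 0.02 m/s); the robot touches nothing.
It fails at once if the shears is pushed more than 4 cm (distance of shears from where it was at the start of the episode above 0.04 m).
It fails at once if the tape roll is pushed more than 4 cm (distance of tape_roll from where it was at the start of the episode above 0.04 m).
It fails at once if the pattern weight is pushed more than 4 cm (distance of weight from where it was at the start of the episode above 0.04 m).
It fails at once if the pin tin is pushed more than 4 cm (distance of pin_tin from where it was at the start of the episode above 0.04 m).
It fails at once if the spray bottle is pushed more than 4 cm (distance of sprayer from where it was at the start of the episode above 0.04 m).
Of cone0, cone1, cone2, cone3 only 2 to 4 are there at a start; the rules pass over those that are not, and their reading is None.
At some moment in a run one of cone0, cone1, cone2, cone3 may be knocked a few centimetres aside while the robot is not near it.
It also fails if it takes over 210 s, if anything falls off the work surface, if the arm or the gripper's body presses on something with over 40 N, if the wrist force passes 120 N, or if a joint passes its speed limit or range.

## Robot

A 7-joint arm with a two-finger parallel gripper is mounted at the origin on the work surface. World frame = base frame: x ahead of the robot, y to its left, z up, the work surface at z = 0. Lengths are in mm, angles in rad, forces in N, time in s.
With the tool pointing down it reaches from about 425 to 875 mm from the base axis. Payload 8.4 kg.
Tool frame: the origin (TCP) lies at the very end of the fingers, on their centre line; the grasp point (between the pads) lies 19 mm behind it; x points along the fingers, z is the direction in which the jaws open and shut, and the axes are right-handed (so a half turn about x gives the same grasp; the last joint's range is limited). The gripper opens to 85 mm and grips with 20 to 120 N. Pads are 22 mm wide; open, the fingers measure 114 mm over their backs; the gripper's body (76 mm by 85 mm) begins 54 mm behind the grasp point. The pads swing forward as they close: fully open they stand 13 mm farther back than shut.
Start: joints at [1.017, 0.333, 0.04, 1.465, -0.013, 1.343, -0.059], TCP at [285.508, -583.908, 231.308] pointing down, gripper open.
Joint ranges: [-2.58, 2.58], [-0.38, 2.09], [-1.3, 1.39], [0.25, 2.4], [-1.5, 4.64], [0.08, 2.09], [-2.65, 2.65]. Speed limits (rad/s): [2.22, 2.22, 2.79, 2.79, 3.14, 3.14, 3.14].

## Interface

Orientations are given as a rotation vector (axis times angle).
In Python, from bench import robot, grab_frame, camera_info, spotter gives the robot as it stands.
- The arm moves only by the tool send_rows, never from a script. Its argument "deltas" is a list of rows, each an object of numbers: "dx", "dy", "dz": the shift along the tool's x, y, z in m; "turn": the turn about the tool's x in rad; "grip": the closure in counts, from 0 (fully open) to 255 (shut). In form: [{"dx": .., "dy": .., "dz": .., "turn": .., "grip": ..}, ...]. A call has 1 to 8 rows; each row is the pose to reach, as a shift and turn from the pose commanded when the call began, along the tool's axes at that moment; what a row does not reach only later rows make up. A row lasts 1/10 s, in which the tool goes at most 50 mm and 8.59 degrees, less where a joint would pass 70% of its speed; a pose out of reach is approached as far as the arm can. A call with a gripper value outside its range is refused whole. The fingers move at their own pace and stop on an object; "newtons" is the grip in N (left out, the last holds). Time passes only in rows, so rows that repeat a pose let the fingers close. It gives the time, the measured TCP pose, the force and the opening at its end, in the units of the state.
- robot.read_state(): the state, without advancing time (a new reading comes with each control period).
- grab_frame(name): name is "side" or "top" or "wrist"; returns the picture (420x560x3 uint8, red, green, blue); there is no depth.
- camera_info(name): a dict with "fx", "fy", "cx", "cy" (pixels), "rvec" (rotation vector, rad) and "tvec" (3), from world to camera coordinates, as OpenCV has them; the wrist camera has in their place "tool_from_camera" (4x4, takes a point from camera to tool coordinates, whose origin is the TCP and whose axes are the tool frame's). Camera axes: x right, y down, z forward; pixel columns grow to the right and rows downward; lengths in mm; the calibration is good to about 2 mm. A picture is of the moment at which its call begins: read the wrist's pose just before it. camera_info takes no time and is no camera call.
- robot.finish_job(): hands the job in, once; it reports no verdict.
Trained networks look in the newest picture that a camera, given by its name, has taken for a name from the list of things; names that differ only in an ending like _2 or _b are one class to them, and where a whole thing is asked for, a point or a joint stands for the part that bears it (a point fixed in the world has none). Each returns a list of dicts, best first, with "score" (0 to 1); they miss things now and then, are a little off and sometimes report something else, mostly with a low value. They report only what shows in the picture. A call takes as long as a camera call. They do not tell look-alikes from the thing itself.
- spotter.trace(label, camera): "region" (420x560 bool, what is visible of it) and "xy" ([column, row] in pixels, amid what is visible of it).
The state is a dict: "clock": time; "q": joint angles; "qd": joint speeds; "tau": joint torques, N m; "ee_pos": TCP position; "eef_rot": TCP orientation; "ft_force": force on the tool from outside, world axes, zero at the start; "moment": the same for the moment, N m; "width": finger opening in mm.
Only numpy, scipy, OpenCV 4.12 (cv2) and the standard library are available. Lean on these libraries where they do the work, as an engineer would, in place of code of your own. Each camera call takes 0.05 s, during which the arm holds its last target. There are 200 camera calls.

## Working session

There is one attempt and no reset: what is moved stays moved. The work goes in short steps, Python scripts to look and compute and a tool call to move; the robot and the scene stay as the last step left them, time stands still between calls to the robot, and variables do not carry over. Pictures are saved under pics/ and viewed, about 12 in all and at most 16, crops included, and the job is handed in when it is done.

Besides the shell and the picture viewer there is one more tool, called after "Call:" by a JSON object that holds its "fn" and its "kwargs". send_rows: Moves the arm, as the interface text tells. Its arguments: {"type":"object","properties":{"deltas":{"type":"array"},"newtons":{"type":"number"}},"required":["deltas"]}

```bash
mkdir -p pics; ls; python3 - <<'E'
from bench import robot, grab_frame, camera_info
import cv2
s=robot.read_state();print(s)
for n in ['top','side']:
    cv2.imwrite(f'pics/{n}0.png',cv2.cvtColor(grab_frame(n),cv2.COLOR_RGB2BGR));print(n,camera_info(n))
print(camera_info('wrist'))
E
```

```text
pics
{'clock': 0.0, 'q': array([ 1.01680439,  0.33391574,  0.039904  ,  1.46629217, -0.01339549,
        1.3433215 , -0.05848138]), 'qd': array([ 4.94678959e-04,  8.30705322e-04,  4.52670534e-04,  8.96413585e-05,
       -6.92683924e-04,  4.51393236e-04,  1.60872270e-03]), 'tau': array([-1.20434994e-03, -6.58554554e+01,  1.36465810e+00, -4.05562520e+01,
        1.66697073e-02,  1.26221273e-02, -2.45867199e-05]), 'ee_pos': array([ 285.27587293, -583.52574265,  230.40834599]), 'eef_rot': array([ 0.86886096,  1.39218276, -0.86759208]), 'ft_force': array([-0.26227291, -0.38383178, -0.09637425]), 'moment': array([ 0.00796514, -0.02843901,  0.00394215]), 'width': 85.16210862451632}
top {'fx': 472.8128789313962, 'fy': 472.8128789313962, 'cx': 275.5763782414946, 'cy': 201.06747608794078, 'rvec': array([ 2.16399978, -2.10388824,  0.19422628]), 'tvec': array([ -24.54555772,  537.98877003, 1501.30576548])}
side {'fx': 514.0682548470428, 'fy': 514.0682548470428, 'cx': 272.0860596475376, 'cy': 203.77324199033487, 'rvec': array([ 0.81722795, -2.55696929,  1.06299933]), 'tvec': array([ 416.8427403 ,  309.88832896, 1426.97090945])}
{'fx': 301.76115617525096, 'fy': 301.76115617525096, 'cx': 281.64737136243855, 'cy': 208.94038123243936, 'tool_from_camera': array([[ 2.36490142e-04, -3.07806453e-01,  9.51448964e-01,
        -1.43098346e+02],
       [-3.55806703e-04, -9.51448956e-01, -3.07806362e-01,
         7.85919851e+01],
       [ 9.99999909e-01, -2.65738749e-04, -3.34527898e-04,
         4.34799012e-01],
       [ 0.00000000e+00,  0.00000000e+00,  0.00000000e+00,
         1.00000000e+00]])}
```

View pics/top0.png

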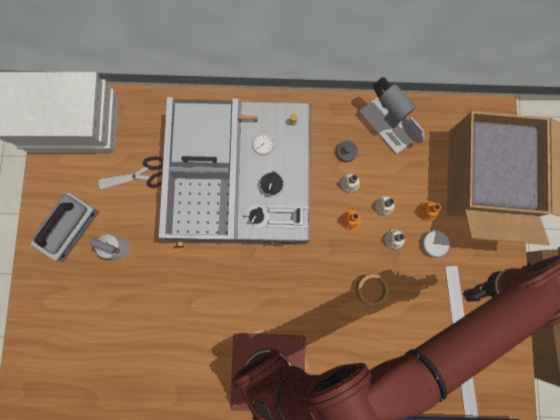

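View pics/side0.png

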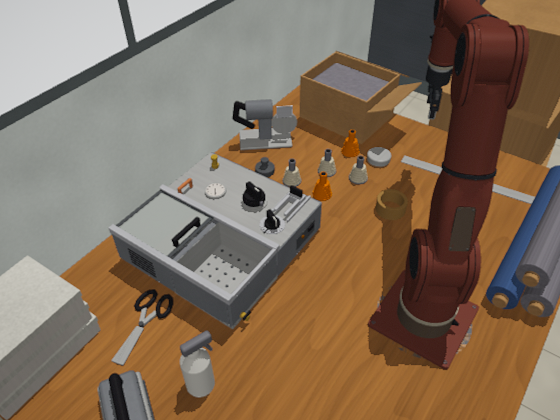

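```bash
cat > h.py <<'E'
from bench import robot, grab_frame, camera_info, spotter
import cv2, numpy as np
from scipy.spatial.transform import Rotation as R
def cam(n,s=None):
    c=camera_info(n);K=np.array([[c['fx'],0,c['cx']],[0,c['fy'],c['cy']],[0,0,1]])
    if n!='wrist': return K,R.from_rotvec(c['rvec']).as_matrix(),np.array(c['tvec'])
    s=s or robot.read_state()
    T=np.eye(4);T[:3,:3]=R.from_rotvec(s['eef_rot']).as_matrix();T[:3,3]=s['ee_pos']
    M=np.linalg.inv(T@c['tool_from_camera']);return K,M[:3,:3],M[:3,3]
def px(cm,P):
    K,r,t=cm;p=(np.atleast_2d(P)@r.T+t)@K.T;return p[:,:2]/p[:,2:]
def at(cm,uv,z):
    K,r,t=cm;d=r.T@np.linalg.solve(K,[uv[0],uv[1],1]);c=-r.T@t;return c+d*(z-c[2])/d[2]
def pic(n,name=None):
    im=grab_frame(n)
    if name: cv2.imwrite(f'pics/{name}.png',cv2.cvtColor(im,cv2.COLOR_RGB2BGR))
    return im
def shift(P,s=None):
    "world target -> tool delta (m), from the measured pose"
    s=s or robot.read_state();return R.from_rotvec(s['eef_rot']).as_matrix().T@(np.array(P)-s['ee_pos'])/1000
E
python3 - <<'E'
from h import *
s=robot.read_state();print(R.from_rotvec(s['eef_rot']).as_matrix().round(3))
pic('top')
cm=cam('top')
for l,z in [('cone0',70),('hatch_handle',167),('cap_grip',193),('regulator_grip',167),('lock_tab',176),('steamer',125),('tape_roll',48),('weight',58),('pin_tin',28),('sprayer',150),('shears',5)]:
    for d in spotter.trace(l,'top')[:6]:
        print(l,round(d['score'],2),np.round(d['xy']),d['region'].sum(),at(cm,d['xy'],z).round())
E
```

```text
[[-0.001  0.898  0.439]
 [ 0.001  0.439 -0.898]
 [-1.    -0.    -0.001]]
cone0 0.72 [349. 180.] 318 [ 610. -247.   70.]
cone0 0.64 [383. 204.] 331 [ 534. -357.   70.]
cone0 0.62 [397. 240.] 328 [ 420. -401.   70.]
cone0 0.54 [429. 211.] 324 [ 517. -504.   70.]
hatch_handle 0.81 [203. 132.] 4006 [728. 221. 167.]
cap_grip 0.58 [270. 184.] 341 [565.  10. 193.]
cap_grip 0.18 [234. 171.] 20902 [600. 117. 193.]
regulator_grip 0.68 [256. 213.] 210 [479.  48. 167.]
lock_tab 0.81 [293. 217.] 393 [470. -62. 176.]
steamer 0.81 [237. 170.] 20830 [621. 115. 125.]
steamer 0.31 [270. 184.] 410 [577.   9. 125.]
tape_roll 0.94 [380. 288.] 512 [ 269. -350.   48.]
weight 0.62 [346. 154.] 372 [ 702. -239.   58.]
pin_tin 0.82 [435. 242.] 589 [ 421. -534.   28.]
pin_tin 0.47 [256. 212.] 203 [504.  53.  28.]
sprayer 0.89 [109. 248.] 644 [365. 485. 150.]
```

```bash
python3 - <<'E'
import cv2,numpy as np
im=cv2.imread('pics/top0.png')
a=cv2.resize(im[92:252,155:317],None,fx=3,fy=3,interpolation=cv2.INTER_CUBIC)
b=cv2.resize(im[160:260,330:450],None,fx=2.5,fy=2.5,interpolation=cv2.INTER_CUBIC)
o=np.zeros((480,a.shape[1]+b.shape[1],3),np.uint8);o[:,:a.shape[1]]=a;o[:b.shape[0],a.shape[1]:]=b
cv2.imwrite('pics/crop.png',o);print(o.shape)
E
```

```text
(480, 786, 3)
```

View pics/crop.png

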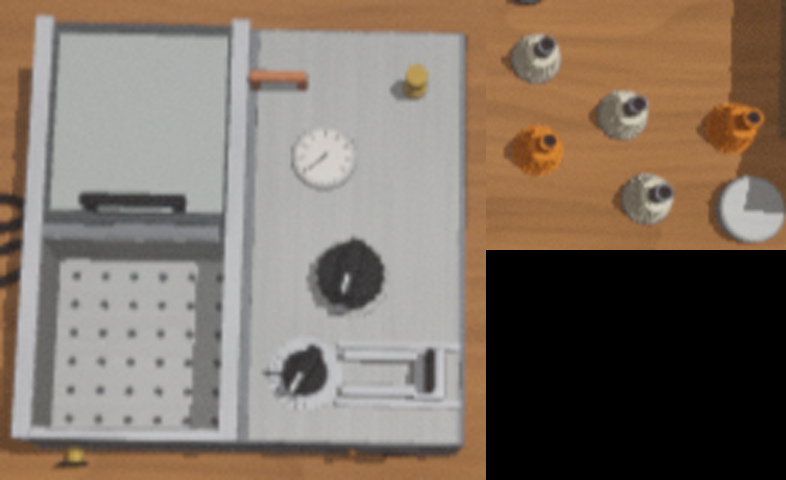

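```bash
python3 - <<'E'
from h import *
cm=cam('top')
u=lambda x,y:(155+x/3,92+y/3)
L=[((465,33),125,(335,-225)),((462,443),125,(-112,-225)),((38,17),146,(335,235)),((13,437),146,(-112,235))]
W=np.array([at(cm,u(*p),z)[:2] for p,z,_ in L]);S=np.array([l[2] for l in L],float)
print(W.round())
a=S-S.mean(0);b=W-W.mean(0);H=a.T@b
th=np.arctan2(H[0,1]-H[1,0],H[0,0]+H[1,1]);r=np.array([[np.cos(th),-np.sin(th)],[np.sin(th),np.cos(th)]]);t=W.mean(0)-r@S.mean(0)
print(th,t,(S@r.T+t-W).round(1))
for n,p,z in [('hand',(133,200),160),('cap',(349,275),180),('reg',(303,372),150),('lock',(430,372),170),('mark',(270,374),129)]:
    w=at(cm,u(*p),z)[:2];print(n,w.round(),((w-t)@r).round())
for n,p in [('floorc',(125,340))]:
    w=at(cm,u(*p),25)[:2];print(n,w.round(),((w-t)@r).round())
ub=lambda x,y:(330+(x-486)/2.5,160+y/2.5)
for p in [(544,45),(633,105),(660,194)]: print('cone top',at(cm,ub(*p),94).round())
print(th,R.from_rotvec(robot.read_state()['eef_rot']).as_matrix()[:,1], cam('wrist')[0])
E
```

```text
[[ 849. -111.]
 [ 408. -115.]
 [ 844.  343.]
 [ 399.  338.]]
0.011998828657211223 [513.61019947 107.46516076] [[ 2.2 -2.3]
 [-3.3 -4.2]
 [ 1.4  3.6]
 [-0.2  2.9]]
hand [644. 229.] [132. 120.]
cap [568.   6.] [  53. -103.]
reg [473.  49.] [-42. -58.]
lock [473. -78.] [ -42. -185.]
mark [473.  84.] [-41. -23.]
floorc [520. 251.] [  9. 144.]
cone top [ 613. -256.   94.]
cone top [ 538. -369.   94.]
cone top [ 425. -402.   94.]
0.011998828657211223 [ 8.98362414e-01  4.39255020e-01 -6.77285982e-06] [[301.76115618   0.         281.64737136]
 [  0.         301.76115618 208.94038123]
 [  0.           0.           1.        ]]
```

Call:
{"fn": "send_rows", "kwargs": {"deltas": [{"dx": 0,"dy": 0.238,"dz": -0.111,"turn": 0.443,"grip": 0},{"dx": 0,"dy": 0.238,"dz": -0.111,"turn": 0.443,"grip": 0},{"dx": 0,"dy": 0.238,"dz": -0.111,"turn": 0.443,"grip": 0},{"dx": 0,"dy": 0.238,"dz": -0.111,"turn": 0.443,"grip": 0},{"dx": 0,"dy": 0.238,"dz": -0.111,"turn": 0.443,"grip": 0},{"dx": 0,"dy": 0.238,"dz": -0.111,"turn": 0.443,"grip": 0},{"dx": 0,"dy": 0.238,"dz": -0.111,"turn": 0.443,"grip": 0},{"dx": 0,"dy": 0.238,"dz": -0.111,"turn": 0.443,"grip": 0}]}}

```text
clock: 1.5
ee_pos: [450.4, -379.8, 231.4]
eef_rot: [1.2, 1.215, -1.2]
ft_force: [-0.5, -0.6, 0.2]
width: 85.5
```

```bash
python3 - <<'E'
from h import *
s=robot.read_state();im=pic('wrist','w1');cm=cam('wrist',s)
print(R.from_rotvec(s['eef_rot']).as_matrix().round(3))
for d in spotter.trace('cone0','wrist')[:6]:
    m=d['region'];print(round(d['score'],2),np.round(d['xy']),im[m].mean(0).round(),m.sum(),at(cm,d['xy'],50).round())
E
```

```text
[[-0.     1.     0.012]
 [-0.     0.012 -1.   ]
 [-1.    -0.     0.   ]]
0.84 [301. 193.] [144. 136. 124.] 2381 [ 443. -402.   50.]
0.84 [178. 144.] [174. 108.  62.] 3002 [ 494. -270.   50.]
0.73 [277.  97.] [164. 156. 143.] 2871 [ 543. -375.   50.]
0.67 [409. 112.] [149.  94.  55.] 3487 [ 530. -509.   50.]
0.6 [170.  26.] [147. 140. 127.] 3448 [ 605. -273.   50.]
0.55 [ 23. 140.] [75. 75. 75.] 11266 [ 497. -108.   50.]
```

View pics/w1.png

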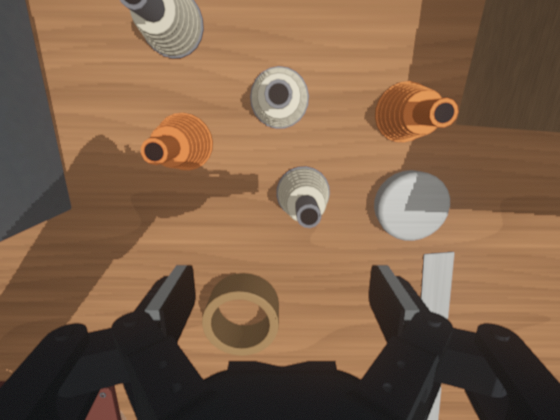

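```bash
python3 - <<'E'
from h import *
cm=cam('wrist');s=robot.read_state()
for p in [(309,215),(278,93),(148,5)]:
    w=at(cm,p,94);print(w.round(1),shift([w[0],w[1],64],s).round(4))
E
```

```text
[ 431.5 -408.6   94. ] [ 0.1673 -0.0182  0.0273]
[ 543.3 -377.5   94. ] [ 0.1673  0.0939 -0.0027]
[ 608.2 -273.    94. ] [ 0.1672  0.1599 -0.1066]
```

Call:
{"fn": "send_rows", "kwargs": {"deltas": [{"dx": 0.04,"dy": -0.018,"dz": 0.027,"turn": 0,"grip": 75},{"dx": 0.09,"dy": -0.018,"dz": 0.027,"turn": 0,"grip": 75},{"dx": 0.12,"dy": -0.018,"dz": 0.027,"turn": 0,"grip": 75},{"dx": 0.12,"dy": -0.018,"dz": 0.027,"turn": 0,"grip": 75}]}}

```text
clock: 2.0
ee_pos: [429.1, -406.2, 106.6]
eef_rot: [1.203, 1.222, -1.205]
ft_force: [-1.2, 0.4, 0.2]
width: 60.4
```

```bash
python3 - <<'E'
from h import *
s=robot.read_state();im=pic('wrist','w2');cm=cam('wrist',s)
print(s['ee_pos'],s['width'],px(cm,[431.5,-408.6,94]),px(cm,[431.5,-408.6,50]))
E
```

```text
[ 429.09833504 -406.24986066  106.62320558] 60.36023344522208 [[285.14007451 252.35624393]] [[284.77592556 224.31205601]]
```

View pics/w2.png

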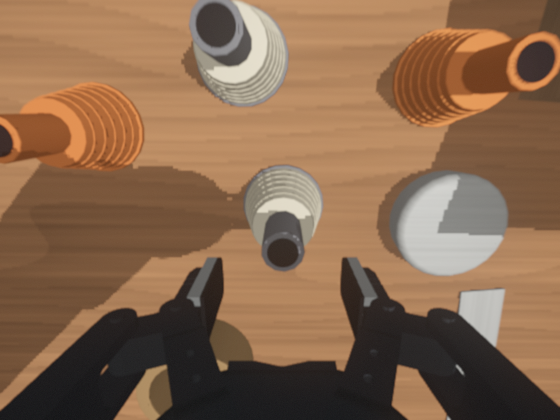

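Call:
{"fn": "send_rows", "kwargs": {"deltas": [{"dx": 0.047,"dy": 0,"dz": 0,"turn": 0,"grip": 75},{"dx": 0.047,"dy": 0,"dz": 0,"turn": 0,"grip": 75},{"dx": 0.047,"dy": 0,"dz": 0,"turn": 0,"grip": 220},{"dx": 0.047,"dy": 0,"dz": 0,"turn": 0,"grip": 220},{"dx": 0.047,"dy": 0,"dz": 0,"turn": 0,"grip": 220},{"dx": 0.047,"dy": 0,"dz": 0,"turn": 0,"grip": 220},{"dx": 0.047,"dy": 0,"dz": 0,"turn": 0,"grip": 220},{"dx": 0.047,"dy": 0,"dz": 0,"turn": 0,"grip": 220}], "newtons": 40}}

```text
clock: 2.85
ee_pos: [434.2, -408.0, 67.0]
eef_rot: [1.2, 1.211, -1.199]
ft_force: [-0.5, 0.8, 7.6]
width: 23.9
```

Call:
{"fn": "send_rows", "kwargs": {"deltas": [{"dx": -0.05,"dy": 0,"dz": 0,"turn": 0,"grip": 220},{"dx": -0.1,"dy": 0,"dz": 0,"turn": 0,"grip": 220},{"dx": -0.15,"dy": 0,"dz": 0,"turn": 0,"grip": 220},{"dx": -0.2,"dy": 0,"dz": 0,"turn": 0,"grip": 220},{"dx": -0.2,"dy": 0,"dz": 0,"turn": 0,"grip": 220}]}}

```text
clock: 3.35
ee_pos: [435.3, -408.9, 273.8]
eef_rot: [1.199, 1.201, -1.197]
ft_force: [0.9, -0.3, -1.8]
width: 23.7
```

Call:
{"fn": "send_rows", "kwargs": {"deltas": [{"dx": 0,"dy": 0.02,"dz": -0.05,"turn": 0,"grip": 220},{"dx": 0,"dy": 0.05,"dz": -0.1,"turn": 0,"grip": 220},{"dx": 0,"dy": 0.06,"dz": -0.15,"turn": 0,"grip": 220},{"dx": 0,"dy": 0.06,"dz": -0.2,"turn": 0,"grip": 220},{"dx": 0,"dy": 0.06,"dz": -0.25,"turn": 0,"grip": 220},{"dx": 0,"dy": 0.06,"dz": -0.3,"turn": 0,"grip": 220},{"dx": 0,"dy": 0.06,"dz": -0.35,"turn": 0,"grip": 220},{"dx": 0,"dy": 0.06,"dz": -0.4,"turn": 0,"grip": 220}]}}

```text
clock: 4.15
ee_pos: [487.8, -16.5, 265.0]
eef_rot: [1.201, 1.213, -1.2]
ft_force: [1.5, -1.1, -1.3]
width: 23.6
```

Call:
{"fn": "send_rows", "kwargs": {"deltas": [{"dx": 0,"dy": 0,"dz": -0.05,"turn": 0,"grip": 220},{"dx": 0,"dy": 0,"dz": -0.1,"turn": 0,"grip": 220},{"dx": 0,"dy": 0,"dz": -0.15,"turn": 0,"grip": 220},{"dx": 0,"dy": 0,"dz": -0.2,"turn": 0,"grip": 220},{"dx": 0,"dy": 0,"dz": -0.22,"turn": 0,"grip": 220},{"dx": 0,"dy": 0,"dz": -0.22,"turn": 0,"grip": 220},{"dx": 0,"dy": 0,"dz": -0.22,"turn": 0,"grip": 220}]}}

```text
clock: 4.85
ee_pos: [485.7, 201.4, 264.5]
eef_rot: [1.2, 1.215, -1.2]
ft_force: [0.4, -1.4, -1.8]
width: 23.9
```

```bash
python3 - <<'E'
from h import *
s=robot.read_state();im=pic('wrist','w3');cm=cam('wrist',s)
print(s['ee_pos'],s['width'],R.from_rotvec(s['eef_rot']).as_matrix().round(3))
E
```

```text
[485.67188405 201.37340876 264.52365163] 23.932292026777485 [[ 0.     1.     0.012]
 [-0.     0.012 -1.   ]
 [-1.     0.     0.   ]]
```

View pics/w3.png

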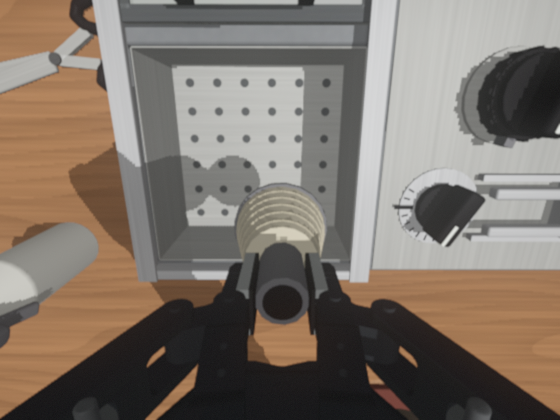

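```bash
python3 - <<'E'
from h import *
s=robot.read_state();cm=cam('wrist',s)
for p,z in [((189,83),25),((326,83),25),((195,164),25),((323,164),25),((258,151),25),((138,282),146),((369,282),146),((100,0),146),((447,207),150),((433,205),129),((404,207),129)]:
    print(p,at(cm,p,z).round(1))
C=np.array([513,229])
E
```

```text
(189, 83) [595.3 309.7  25. ]
(326, 83) [597.  148.9  25. ]
(195, 164) [499.9 310.1  25. ]
(323, 164) [501.6 147.4  25. ]
(258, 151) [517.1 229.8  25. ]
(138, 282) [402.9 341.  146. ]
(369, 282) [405.1 112.7 146. ]
(100, 0) [642.2 336.7 146. ]
(447, 207) [484.8  51.8 150. ]
(433, 205) [480.1  53.6 129. ]
(404, 207) [477.8  81.3 129. ]
```

Call:
{"fn": "send_rows", "kwargs": {"deltas": [{"dx": 0,"dy": -0.014,"dz": -0.04,"turn": 0,"grip": 220},{"dx": 0,"dy": -0.014,"dz": -0.077,"turn": 0,"grip": 220},{"dx": 0.02,"dy": -0.014,"dz": -0.077,"turn": 0,"grip": 220},{"dx": 0.06,"dy": -0.014,"dz": -0.077,"turn": 0,"grip": 220},{"dx": 0.1,"dy": -0.014,"dz": -0.077,"turn": 0,"grip": 220},{"dx": 0.14,"dy": -0.014,"dz": -0.077,"turn": 0,"grip": 220},{"dx": 0.16,"dy": -0.014,"dz": -0.077,"turn": 0,"grip": 220},{"dx": 0.16,"dy": -0.014,"dz": -0.077,"turn": 0,"grip": 220}]}}

```text
clock: 5.7
ee_pos: [469.8, 275.4, 101.5]
eef_rot: [1.198, 1.215, -1.207]
ft_force: [-0.2, 0.1, -1.2]
width: 23.8
```

Call:
{"fn": "send_rows", "kwargs": {"deltas": [{"dx": 0.003,"dy": 0,"dz": 0,"turn": 0,"grip": 220},{"dx": 0.007,"dy": 0,"dz": 0,"turn": 0,"grip": 220},{"dx": 0.007,"dy": 0,"dz": 0,"turn": 0,"grip": 220}]}}

```text
clock: 6.0
ee_pos: [471.5, 278.4, 98.2]
eef_rot: [1.202, 1.214, -1.2]
ft_force: [-0.3, -0.4, -1.2]
width: 24.0
```

Not yet in contact; creep further.

Call:
{"fn": "send_rows", "kwargs": {"deltas": [{"dx": 0.002,"dy": 0,"dz": 0,"turn": 0,"grip": 220},{"dx": 0.004,"dy": 0,"dz": 0,"turn": 0,"grip": 220},{"dx": 0.004,"dy": 0,"dz": 0,"turn": 0,"grip": 220},{"dx": 0.004,"dy": 0,"dz": 0,"turn": 0,"grip": 220}]}}

```text
clock: 6.4
ee_pos: [470.8, 278.4, 93.4]
eef_rot: [1.2, 1.215, -1.2]
ft_force: [0.7, 0.5, -1.3]
width: 23.5
```

Call:
{"fn": "send_rows", "kwargs": {"deltas": [{"dx": 0.002,"dy": 0,"dz": 0,"turn": 0,"grip": 220},{"dx": 0.003,"dy": 0,"dz": 0,"turn": 0,"grip": 220},{"dx": 0.003,"dy": 0,"dz": 0,"turn": 0,"grip": 220}]}}

```text
clock: 6.7
ee_pos: [471.3, 279.3, 92.0]
eef_rot: [1.202, 1.214, -1.199]
ft_force: [-2.7, -0.9, 13.2]
width: 23.6
```

Call:
{"fn": "send_rows", "kwargs": {"deltas": [{"dx": 0,"dy": 0,"dz": 0,"turn": 0,"grip": 90},{"dx": 0,"dy": 0,"dz": 0,"turn": 0,"grip": 90},{"dx": 0,"dy": 0,"dz": 0,"turn": 0,"grip": 90},{"dx": -0.03,"dy": 0,"dz": 0,"turn": 0,"grip": 90},{"dx": -0.07,"dy": 0,"dz": 0,"turn": 0,"grip": 90},{"dx": -0.11,"dy": 0,"dz": 0,"turn": 0,"grip": 75},{"dx": -0.14,"dy": 0,"dz": 0.02,"turn": 0,"grip": 75},{"dx": -0.14,"dy": 0,"dz": 0.05,"turn": 0,"grip": 75}]}}

```text
clock: 7.5
ee_pos: [472.7, 230.9, 234.8]
eef_rot: [1.204, 1.214, -1.192]
ft_force: [1.5, -0.4, -1.2]
width: 60.7
```

Call:
{"fn": "send_rows", "kwargs": {"deltas": [{"dx": 0,"dy": 0,"dz": 0.05,"turn": 0,"grip": 75},{"dx": 0,"dy": 0,"dz": 0.1,"turn": 0,"grip": 75},{"dx": 0,"dy": 0,"dz": 0.15,"turn": 0,"grip": 75},{"dx": 0,"dy": 0,"dz": 0.2,"turn": 0,"grip": 75},{"dx": 0,"dy": 0,"dz": 0.25,"turn": 0,"grip": 75},{"dx": 0,"dy": 0,"dz": 0.3,"turn": 0,"grip": 75},{"dx": 0,"dy": 0,"dz": 0.35,"turn": 0,"grip": 75},{"dx": 0,"dy": 0,"dz": 0.4,"turn": 0,"grip": 75}]}}

```text
clock: 8.3
ee_pos: [475.8, -173.6, 230.4]
eef_rot: [1.2, 1.214, -1.2]
ft_force: [1.2, -0.6, 0.3]
width: 60.5
```

Call:
{"fn": "send_rows", "kwargs": {"deltas": [{"dx": 0,"dy": 0.02,"dz": 0.05,"turn": 0,"grip": 75},{"dx": 0,"dy": 0.05,"dz": 0.1,"turn": 0,"grip": 75},{"dx": 0,"dy": 0.06,"dz": 0.15,"turn": 0,"grip": 75},{"dx": 0,"dy": 0.06,"dz": 0.16,"turn": 0,"grip": 75},{"dx": 0,"dy": 0.06,"dz": 0.16,"turn": 0,"grip": 75},{"dx": 0,"dy": 0.06,"dz": 0.16,"turn": 0,"grip": 75}]}}

```text
clock: 8.9
ee_pos: [537.9, -330.6, 229.6]
eef_rot: [1.201, 1.216, -1.201]
ft_force: [-1.2, 0.6, -0.6]
width: 60.6
```

```bash
python3 - <<'E'
from h import *
s=robot.read_state();im=pic('wrist','w4');cm=cam('wrist',s)
print(s['ee_pos'],s['width'],s['ft_force'])
for d in spotter.trace('cone0','wrist')[:6]:
    m=d['region'];print(round(d['score'],2),np.round(d['xy']),im[m].mean(0).round(),m.sum(),at(cm,d['xy'],50).round())
E
```

```text
[ 537.87038473 -330.57797089  229.63046352] 60.57858546424505 [-1.20741823  0.55114067 -0.55104923]
0.95 [446. 191.] [151.  92.  53.] 3455 [ 534. -512.   50.]
0.76 [317. 173.] [151. 142. 130.] 2529 [ 554. -369.   50.]
0.61 [222. 110.] [166. 158. 145.] 2885 [ 617. -269.   50.]
```

View pics/w4.png

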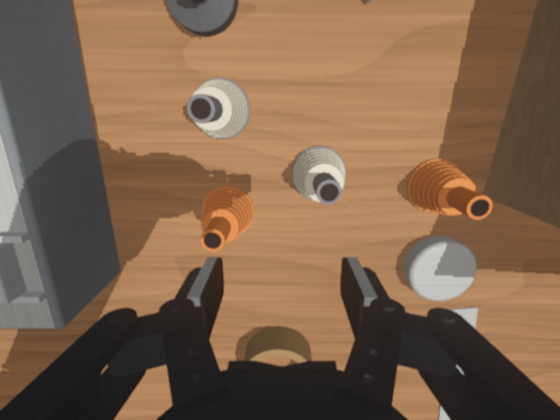

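```bash
python3 - <<'E'
from h import *
cm=cam('wrist');s=robot.read_state()
for p in [(328,190),(202,109)]:
    w=at(cm,p,94);print(w.round(1),shift([w[0],w[1],66],s).round(4))
E
```

```text
[ 546.3 -373.7   94. ] [0.1643 0.0074 0.0447]
[ 618.1 -258.5   94. ] [ 0.1644  0.0807 -0.0695]
```

Call:
{"fn": "send_rows", "kwargs": {"deltas": [{"dx": 0,"dy": 0.007,"dz": 0.045,"turn": 0,"grip": 75},{"dx": 0.05,"dy": 0.007,"dz": 0.045,"turn": 0,"grip": 75},{"dx": 0.1,"dy": 0.007,"dz": 0.045,"turn": 0,"grip": 75},{"dx": 0.14,"dy": 0.007,"dz": 0.045,"turn": 0,"grip": 75},{"dx": 0.164,"dy": 0.007,"dz": 0.045,"turn": 0,"grip": 75},{"dx": 0.164,"dy": 0.007,"dz": 0.045,"turn": 0,"grip": 75},{"dx": 0.164,"dy": 0.007,"dz": 0.045,"turn": 0,"grip": 220},{"dx": 0.164,"dy": 0.007,"dz": 0.045,"turn": 0,"grip": 220}]}}

```text
clock: 9.8
ee_pos: [547.0, -376.0, 68.9]
eef_rot: [1.2, 1.211, -1.199]
ft_force: [0.7, -0.4, 0.3]
width: 31.9
```

Call:
{"fn": "send_rows", "kwargs": {"deltas": [{"dx": 0,"dy": 0,"dz": 0,"turn": 0,"grip": 220},{"dx": 0,"dy": 0,"dz": 0,"turn": 0,"grip": 220},{"dx": 0,"dy": 0,"dz": 0,"turn": 0,"grip": 220},{"dx": -0.05,"dy": 0,"dz": 0,"turn": 0,"grip": 220},{"dx": -0.1,"dy": 0,"dz": 0,"turn": 0,"grip": 220},{"dx": -0.15,"dy": 0,"dz": 0,"turn": 0,"grip": 220},{"dx": -0.2,"dy": 0,"dz": 0,"turn": 0,"grip": 220},{"dx": -0.2,"dy": 0,"dz": 0,"turn": 0,"grip": 220}]}}

```text
clock: 10.6
ee_pos: [548.1, -377.3, 276.3]
eef_rot: [1.201, 1.2, -1.196]
ft_force: [0.3, 0.4, -1.9]
width: 23.7
```

Call:
{"fn": "send_rows", "kwargs": {"deltas": [{"dx": 0,"dy": -0.02,"dz": -0.05,"turn": 0,"grip": 220},{"dx": 0,"dy": -0.05,"dz": -0.1,"turn": 0,"grip": 220},{"dx": 0,"dy": -0.069,"dz": -0.15,"turn": 0,"grip": 220},{"dx": 0,"dy": -0.069,"dz": -0.2,"turn": 0,"grip": 220},{"dx": 0,"dy": -0.069,"dz": -0.25,"turn": 0,"grip": 220},{"dx": 0,"dy": -0.069,"dz": -0.3,"turn": 0,"grip": 220},{"dx": 0,"dy": -0.069,"dz": -0.35,"turn": 0,"grip": 220},{"dx": 0,"dy": -0.069,"dz": -0.4,"turn": 0,"grip": 220}]}}

```text
clock: 11.4
ee_pos: [471.5, 10.8, 266.9]
eef_rot: [1.201, 1.213, -1.2]
ft_force: [1.1, 0.1, -1.2]
width: 23.1
```

Call:
{"fn": "send_rows", "kwargs": {"deltas": [{"dx": 0,"dy": 0,"dz": -0.05,"turn": 0,"grip": 220},{"dx": 0,"dy": 0,"dz": -0.1,"turn": 0,"grip": 220},{"dx": 0,"dy": 0,"dz": -0.14,"turn": 0,"grip": 220},{"dx": 0,"dy": 0,"dz": -0.153,"turn": 0,"grip": 220},{"dx": 0,"dy": 0,"dz": -0.153,"turn": 0,"grip": 220},{"dx": 0,"dy": 0,"dz": -0.153,"turn": 0,"grip": 220}]}}

```text
clock: 12.0
ee_pos: [470.4, 160.7, 266.3]
eef_rot: [1.201, 1.214, -1.201]
ft_force: [-0.3, -0.8, -1.1]
width: 23.4
```

Call:
{"fn": "send_rows", "kwargs": {"deltas": [{"dx": 0,"dy": 0.001,"dz": -0.018,"turn": 0,"grip": 220},{"dx": 0.03,"dy": 0.001,"dz": -0.018,"turn": 0,"grip": 220},{"dx": 0.07,"dy": 0.001,"dz": -0.018,"turn": 0,"grip": 220},{"dx": 0.11,"dy": 0.001,"dz": -0.018,"turn": 0,"grip": 220},{"dx": 0.15,"dy": 0.001,"dz": -0.018,"turn": 0,"grip": 220},{"dx": 0.167,"dy": 0.001,"dz": -0.018,"turn": 0,"grip": 220},{"dx": 0.167,"dy": 0.001,"dz": -0.018,"turn": 0,"grip": 220},{"dx": 0.167,"dy": 0.001,"dz": -0.018,"turn": 0,"grip": 220}]}}

```text
clock: 12.8
ee_pos: [471.7, 178.7, 100.0]
eef_rot: [1.202, 1.213, -1.202]
ft_force: [0.8, 0.2, -1.1]
width: 23.5
```

Call:
{"fn": "send_rows", "kwargs": {"deltas": [{"dx": 0.002,"dy": 0,"dz": 0,"turn": 0,"grip": 220},{"dx": 0.004,"dy": 0,"dz": 0,"turn": 0,"grip": 220},{"dx": 0.006,"dy": 0,"dz": 0,"turn": 0,"grip": 220},{"dx": 0.006,"dy": 0,"dz": 0,"turn": 0,"grip": 220}]}}

```text
clock: 13.2
ee_pos: [471.5, 180.1, 93.9]
eef_rot: [1.201, 1.214, -1.199]
ft_force: [-0.2, 0.1, 1.8]
width: 24.0
```

Call:
{"fn": "send_rows", "kwargs": {"deltas": [{"dx": 0.001,"dy": 0,"dz": 0,"turn": 0,"grip": 220},{"dx": 0.001,"dy": 0,"dz": 0,"turn": 0,"grip": 90},{"dx": 0.001,"dy": 0,"dz": 0,"turn": 0,"grip": 90},{"dx": 0.001,"dy": 0,"dz": 0,"turn": 0,"grip": 90},{"dx": -0.03,"dy": 0,"dz": 0,"turn": 0,"grip": 90},{"dx": -0.07,"dy": 0,"dz": 0,"turn": 0,"grip": 90},{"dx": -0.11,"dy": 0,"dz": 0,"turn": 0,"grip": 75},{"dx": -0.14,"dy": 0,"dz": 0,"turn": 0,"grip": 75}]}}

```text
clock: 14.0
ee_pos: [471.3, 180.2, 235.9]
eef_rot: [1.202, 1.214, -1.199]
ft_force: [0.8, -1.1, 0.1]
width: 60.1
```

Call:
{"fn": "send_rows", "kwargs": {"deltas": [{"dx": -0.01,"dy": 0,"dz": 0.05,"turn": 0,"grip": 75},{"dx": -0.01,"dy": 0,"dz": 0.1,"turn": 0,"grip": 75},{"dx": -0.01,"dy": 0,"dz": 0.15,"turn": 0,"grip": 75},{"dx": 0,"dy": 0,"dz": 0.2,"turn": 0,"grip": 75},{"dx": 0,"dy": 0,"dz": 0.25,"turn": 0,"grip": 75},{"dx": 0,"dy": 0.02,"dz": 0.29,"turn": 0,"grip": 75},{"dx": 0,"dy": 0.05,"dz": 0.32,"turn": 0,"grip": 75},{"dx": 0,"dy": 0.08,"dz": 0.35,"turn": 0,"grip": 75}]}}

```text
clock: 14.8
ee_pos: [555.7, -171.2, 233.5]
eef_rot: [1.201, 1.213, -1.202]
ft_force: [0.4, 1.6, 0.4]
width: 60.6
```

Call:
{"fn": "send_rows", "kwargs": {"deltas": [{"dx": 0,"dy": 0.033,"dz": 0.035,"turn": 0,"grip": 75},{"dx": 0,"dy": 0.033,"dz": 0.071,"turn": 0,"grip": 75},{"dx": 0,"dy": 0.033,"dz": 0.071,"turn": 0,"grip": 75},{"dx": 0,"dy": 0.033,"dz": 0.071,"turn": 0,"grip": 75}]}}

```text
clock: 15.2
ee_pos: [588.6, -240.6, 232.6]
eef_rot: [1.202, 1.215, -1.202]
ft_force: [0.1, 0.5, 0.3]
width: 60.3
```

```bash
python3 - <<'E'
from h import *
s=robot.read_state();im=pic('wrist','w5');cm=cam('wrist',s)
print(s['ee_pos'],s['width'],s['ft_force'],px(cm,[618.1,-258.5,94]),shift([618.1,-258.5,66],s))
for d in spotter.trace('cone0','wrist')[:6]:
    m=d['region'];print(round(d['score'],2),np.round(d['xy']),im[m].mean(0).round(),m.sum(),at(cm,d['xy'],50).round())
E
```

```text
[ 588.56506942 -240.58544677  232.63148552] 60.27452808455308 [0.08129674 0.50801768 0.28979549] [[300.64895102 166.50161838]] [0.16659051 0.02953082 0.01829832]
0.96 [298. 153.] [158. 150. 137.] 2460 [ 625. -259.   50.]
0.94 [511. 231.] [142.  85.  48.] 3613 [ 537. -507.   50.]
0.81 [296. 254.] [169. 105.  61.] 2561 [ 505. -259.   50.]
0.74 [289.  46.] [103. 100.  99.] 4030 [ 727. -247.   50.]
```

View pics/w5.png

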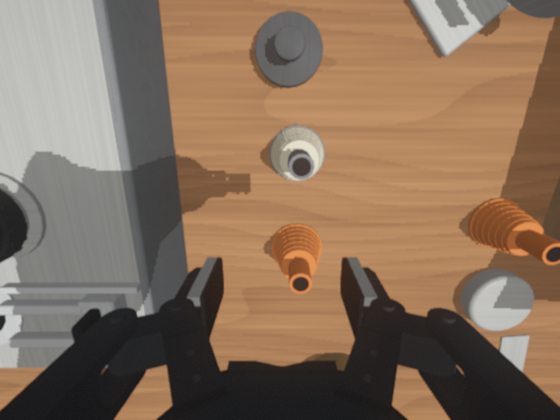

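Call:
{"fn": "send_rows", "kwargs": {"deltas": [{"dx": 0,"dy": 0.032,"dz": 0.019,"turn": 0,"grip": 75},{"dx": 0.05,"dy": 0.032,"dz": 0.019,"turn": 0,"grip": 75},{"dx": 0.1,"dy": 0.032,"dz": 0.019,"turn": 0,"grip": 75},{"dx": 0.14,"dy": 0.032,"dz": 0.019,"turn": 0,"grip": 75},{"dx": 0.166,"dy": 0.032,"dz": 0.019,"turn": 0,"grip": 75},{"dx": 0.166,"dy": 0.032,"dz": 0.019,"turn": 0,"grip": 75},{"dx": 0.166,"dy": 0.032,"dz": 0.019,"turn": 0,"grip": 220},{"dx": 0.166,"dy": 0.032,"dz": 0.019,"turn": 0,"grip": 220}]}}

```text
clock: 16.1
ee_pos: [622.7, -258.2, 70.0]
eef_rot: [1.201, 1.212, -1.198]
ft_force: [-0.3, -0.4, 0.3]
width: 32.2
```

Call:
{"fn": "send_rows", "kwargs": {"deltas": [{"dx": 0,"dy": 0,"dz": 0,"turn": 0,"grip": 220},{"dx": 0,"dy": 0,"dz": 0,"turn": 0,"grip": 220},{"dx": -0.05,"dy": 0,"dz": 0,"turn": 0,"grip": 220},{"dx": -0.1,"dy": 0,"dz": 0,"turn": 0,"grip": 220},{"dx": -0.15,"dy": 0,"dz": 0,"turn": 0,"grip": 220},{"dx": -0.2,"dy": 0,"dz": 0,"turn": 0,"grip": 220},{"dx": -0.225,"dy": 0,"dz": 0,"turn": 0,"grip": 220},{"dx": -0.225,"dy": 0,"dz": 0,"turn": 0,"grip": 220}]}}

```text
clock: 16.9
ee_pos: [622.8, -258.7, 298.7]
eef_rot: [1.202, 1.206, -1.196]
ft_force: [0.1, -1.0, -1.4]
width: 23.7
```

Call:
{"fn": "send_rows", "kwargs": {"deltas": [{"dx": 0,"dy": 0,"dz": -0.05,"turn": 0,"grip": 220},{"dx": 0,"dy": -0.01,"dz": -0.098,"turn": 0,"grip": 220},{"dx": 0,"dy": -0.02,"dz": -0.146,"turn": 0,"grip": 220},{"dx": 0,"dy": -0.03,"dz": -0.194,"turn": 0,"grip": 220},{"dx": 0,"dy": -0.04,"dz": -0.242,"turn": 0,"grip": 220},{"dx": 0,"dy": -0.05,"dz": -0.29,"turn": 0,"grip": 220},{"dx": 0,"dy": -0.055,"dz": -0.338,"turn": 0,"grip": 220},{"dx": 0,"dy": -0.055,"dz": -0.386,"turn": 0,"grip": 220}]}}

```text
clock: 17.7
ee_pos: [560.3, 128.6, 292.1]
eef_rot: [1.2, 1.214, -1.201]
ft_force: [1.6, -0.3, -0.5]
width: 23.6
```

Call:
{"fn": "send_rows", "kwargs": {"deltas": [{"dx": 0,"dy": 0,"dz": -0.05,"turn": 0,"grip": 220},{"dx": 0,"dy": 0,"dz": -0.09,"turn": 0,"grip": 220},{"dx": 0,"dy": 0,"dz": -0.105,"turn": 0,"grip": 220},{"dx": 0,"dy": 0,"dz": -0.105,"turn": 0,"grip": 220},{"dx": 0,"dy": 0,"dz": -0.105,"turn": 0,"grip": 220}]}}

```text
clock: 18.2
ee_pos: [560.4, 230.9, 291.7]
eef_rot: [1.2, 1.214, -1.202]
ft_force: [-0.4, -0.9, -1.1]
width: 23.3
```

Call:
{"fn": "send_rows", "kwargs": {"deltas": [{"dx": 0.03,"dy": 0,"dz": 0,"turn": 0,"grip": 220},{"dx": 0.07,"dy": 0,"dz": 0,"turn": 0,"grip": 220},{"dx": 0.11,"dy": 0,"dz": 0,"turn": 0,"grip": 220},{"dx": 0.15,"dy": 0,"dz": 0,"turn": 0,"grip": 220},{"dx": 0.18,"dy": 0,"dz": 0,"turn": 0,"grip": 220},{"dx": 0.192,"dy": 0,"dz": 0,"turn": 0,"grip": 220},{"dx": 0.192,"dy": 0,"dz": 0,"turn": 0,"grip": 220},{"dx": 0.192,"dy": 0,"dz": 0,"turn": 0,"grip": 220}]}}

```text
clock: 19.0
ee_pos: [561.5, 231.6, 101.9]
eef_rot: [1.203, 1.213, -1.2]
ft_force: [0.2, 0.0, -0.9]
width: 23.7
```

Call:
{"fn": "send_rows", "kwargs": {"deltas": [{"dx": 0.002,"dy": 0,"dz": 0,"turn": 0,"grip": 220},{"dx": 0.004,"dy": 0,"dz": 0,"turn": 0,"grip": 220},{"dx": 0.006,"dy": 0,"dz": 0,"turn": 0,"grip": 220},{"dx": 0.006,"dy": 0,"dz": 0,"turn": 0,"grip": 220}]}}

```text
clock: 19.4
ee_pos: [560.7, 232.1, 95.1]
eef_rot: [1.201, 1.214, -1.2]
ft_force: [-2.3, -1.2, 3.4]
width: 23.4
```

Call:
{"fn": "send_rows", "kwargs": {"deltas": [{"dx": 0.001,"dy": 0,"dz": 0,"turn": 0,"grip": 220},{"dx": 0.001,"dy": 0,"dz": 0,"turn": 0,"grip": 90},{"dx": 0.001,"dy": 0,"dz": 0,"turn": 0,"grip": 90},{"dx": 0.001,"dy": 0,"dz": 0,"turn": 0,"grip": 90},{"dx": -0.03,"dy": 0,"dz": 0,"turn": 0,"grip": 90},{"dx": -0.07,"dy": 0,"dz": 0,"turn": 0,"grip": 90},{"dx": -0.11,"dy": 0,"dz": 0,"turn": 0,"grip": 90},{"dx": -0.15,"dy": 0,"dz": 0,"turn": 0,"grip": 90}]}}

```text
clock: 20.2
ee_pos: [560.1, 232.0, 245.8]
eef_rot: [1.2, 1.215, -1.201]
ft_force: [1.1, 0.1, -0.0]
width: 55.2
```

Call:
{"fn": "send_rows", "kwargs": {"deltas": [{"dx": -0.03,"dy": 0,"dz": 0,"turn": 0,"grip": 140},{"dx": -0.06,"dy": 0,"dz": 0,"turn": 0,"grip": 140},{"dx": -0.06,"dy": 0,"dz": 0,"turn": 0,"grip": 140},{"dx": -0.06,"dy": 0,"dz": 0,"turn": 0,"grip": 140}]}}

```text
clock: 20.6
ee_pos: [560.5, 232.1, 304.5]
eef_rot: [1.201, 1.214, -1.2]
ft_force: [0.3, -0.1, -0.8]
width: 38.4
```

```bash
python3 - <<'E'
from h import *
s=robot.read_state();im=pic('wrist','w6');cm=cam('wrist',s)
print(s['ee_pos'],s['width'],s['ft_force'])
E
```

```text
[560.54329435 232.11427591 304.53336543] 38.36328878695236 [ 0.2995382  -0.08293762 -0.75060116]
```

View pics/w6.png

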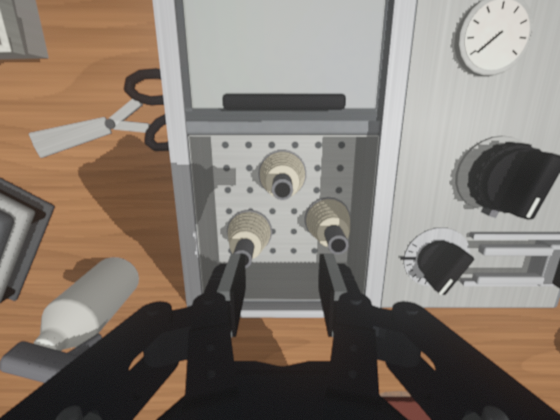

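```bash
python3 - <<'E'
from h import *
s=robot.read_state();cm=cam('wrist',s)
for p,z in [((284,93),167),((284,108),160),((284,101),167),((223,100),167),((345,100),167),((300,112),135),
 ((520,180),193),((559,150),193),((500,215),193),((446,262),167),((473,268),167),((440,287),167),((403,257),129)]: print(p,z,at(cm,p,z).round(1))
h=at(cm,(284,101),165);print(shift([h[0]+38,h[1],144],s))
E
```

```text
(284, 93) 167 [654.  230.4 167. ]
(284, 108) 160 [641.7 230.1 160. ]
(284, 101) 167 [647.4 230.3 167. ]
(223, 100) 167 [647.6 283.5 167. ]
(345, 100) 167 [648.9 177.1 167. ]
(300, 112) 135 [638.4 214.2 135. ]
(520, 180) 193 [585.2  27.4 193. ]
(559, 150) 193 [610.9   1.5 193. ]
(500, 215) 193 [553.4  37.1 193. ]
(446, 262) 167 [492.7  60.8 167. ]
(473, 268) 167 [486.1  31.4 167. ]
(440, 287) 167 [463.   61.8 167. ]
(403, 257) 129 [478.7  88.8 129. ]
[0.15941141 0.12542029 0.00298006]
```

Call:
{"fn": "send_rows", "kwargs": {"deltas": [{"dx": 0,"dy": 0.05,"dz": 0.003,"turn": 0,"grip": 255},{"dx": 0,"dy": 0.1,"dz": 0.003,"turn": 0,"grip": 255},{"dx": 0,"dy": 0.125,"dz": 0.003,"turn": 0,"grip": 255},{"dx": 0.04,"dy": 0.125,"dz": 0.003,"turn": 0,"grip": 255},{"dx": 0.08,"dy": 0.125,"dz": 0.003,"turn": 0,"grip": 255},{"dx": 0.12,"dy": 0.125,"dz": 0.003,"turn": 0,"grip": 255},{"dx": 0.157,"dy": 0.125,"dz": 0.003,"turn": 0,"grip": 255},{"dx": 0.157,"dy": 0.125,"dz": 0.003,"turn": 0,"grip": 255}]}}

```text
clock: 21.45
ee_pos: [681.6, 228.6, 139.3]
eef_rot: [1.192, 1.22, -1.211]
ft_force: [-1.2, 0.0, 0.1]
width: 0.0
```

Call:
{"fn": "send_rows", "kwargs": {"deltas": [{"dx": 0,"dy": -0.02,"dz": 0,"turn": 0,"grip": 255},{"dx": 0,"dy": -0.045,"dz": 0,"turn": 0,"grip": 255},{"dx": 0,"dy": -0.07,"dz": 0,"turn": 0,"grip": 255},{"dx": 0,"dy": -0.095,"dz": 0,"turn": 0,"grip": 255},{"dx": 0,"dy": -0.12,"dz": 0,"turn": 0,"grip": 255},{"dx": 0,"dy": -0.145,"dz": 0,"turn": 0,"grip": 255},{"dx": 0,"dy": -0.17,"dz": 0,"turn": 0,"grip": 255},{"dx": 0,"dy": -0.195,"dz": 0,"turn": 0,"grip": 255}]}}

```text
clock: 22.25
ee_pos: [490.8, 228.2, 149.0]
eef_rot: [1.203, 1.213, -1.198]
ft_force: [4.2, 0.0, 0.2]
width: 0.1
```

Call:
{"fn": "send_rows", "kwargs": {"deltas": [{"dx": 0,"dy": -0.012,"dz": 0,"turn": 0,"grip": 255},{"dx": 0,"dy": -0.024,"dz": 0,"turn": 0,"grip": 255},{"dx": 0,"dy": -0.03,"dz": 0,"turn": 0,"grip": 255},{"dx": 0,"dy": -0.033,"dz": 0,"turn": 0,"grip": 255},{"dx": 0,"dy": -0.036,"dz": 0,"turn": 0,"grip": 255}]}}

```text
clock: 22.75
ee_pos: [454.9, 227.8, 147.6]
eef_rot: [1.201, 1.215, -1.2]
ft_force: [2.9, 0.5, 2.1]
width: 0.1
```

Call:
{"fn": "send_rows", "kwargs": {"deltas": [{"dx": 0,"dy": -0.002,"dz": 0,"turn": 0,"grip": 255},{"dx": 0,"dy": -0.004,"dz": 0,"turn": 0,"grip": 255},{"dx": 0,"dy": -0.004,"dz": 0,"turn": 0,"grip": 255}]}}

```text
clock: 23.05
ee_pos: [450.2, 227.6, 147.1]
eef_rot: [1.2, 1.215, -1.201]
ft_force: [1.2, 0.4, 0.9]
width: -0.1
```

Call:
{"fn": "send_rows", "kwargs": {"deltas": [{"dx": 0,"dy": -0.002,"dz": 0,"turn": 0,"grip": 255},{"dx": 0,"dy": -0.004,"dz": 0,"turn": 0,"grip": 255},{"dx": 0,"dy": -0.004,"dz": 0,"turn": 0,"grip": 255},{"dx": 0,"dy": -0.004,"dz": 0,"turn": 0,"grip": 255}]}}

```text
clock: 23.45
ee_pos: [449.5, 227.5, 147.4]
eef_rot: [1.206, 1.212, -1.197]
ft_force: [17.7, 3.1, -10.2]
width: -0.1
```

Call:
{"fn": "send_rows", "kwargs": {"deltas": [{"dx": 0,"dy": -0.002,"dz": 0,"turn": 0,"grip": 255},{"dx": 0,"dy": -0.003,"dz": 0,"turn": 0,"grip": 255},{"dx": 0,"dy": -0.003,"dz": 0,"turn": 0,"grip": 255}]}}

```text
clock: 23.75
ee_pos: [449.4, 227.5, 147.5]
eef_rot: [1.21, 1.208, -1.193]
ft_force: [32.7, 6.4, -22.9]
width: -0.3
```

Call:
{"fn": "send_rows", "kwargs": {"deltas": [{"dx": 0,"dy": 0.01,"dz": 0,"turn": 0,"grip": 255},{"dx": -0.0,"dy": 0.022,"dz": 0,"turn": 0,"grip": 255},{"dx": -0.04,"dy": 0.022,"dz": 0,"turn": 0,"grip": 255},{"dx": -0.09,"dy": 0.022,"dz": 0,"turn": 0,"grip": 200},{"dx": -0.13,"dy": 0.022,"dz": 0.02,"turn": 0,"grip": 100},{"dx": -0.15,"dy": 0.035,"dz": 0.06,"turn": 0,"grip": 50},{"dx": -0.15,"dy": 0.05,"dz": 0.11,"turn": 0,"grip": 50},{"dx": -0.15,"dy": 0.05,"dz": 0.16,"turn": 0,"grip": 50}]}}

```text
clock: 24.55
ee_pos: [496.1, 68.8, 297.6]
eef_rot: [1.2, 1.216, -1.2]
ft_force: [0.5, -0.0, -0.4]
width: 68.5
```

Call:
{"fn": "send_rows", "kwargs": {"deltas": [{"dx": 0,"dy": 0.01,"dz": 0.05,"turn": 0,"grip": 50},{"dx": 0,"dy": 0.01,"dz": 0.06,"turn": 0,"grip": 50},{"dx": 0,"dy": 0.01,"dz": 0.06,"turn": 0,"grip": 50},{"dx": 0,"dy": 0.01,"dz": 0.06,"turn": 0,"grip": 50}]}}

```text
clock: 24.95
ee_pos: [505.7, 11.9, 297.0]
eef_rot: [1.2, 1.217, -1.2]
ft_force: [0.4, 0.6, 0.3]
width: 68.6
```

```bash
python3 - <<'E'
from h import *
s=robot.read_state();im=pic('wrist','w7');cm=cam('wrist',s)
print(s['ee_pos'],s['width'],s['ft_force'],R.from_rotvec(s['eef_rot']).as_matrix().round(3),s['q'])
E
```

```text
[505.71974055  11.89986573 297.04544802] 68.5797495299171 [0.39966519 0.62703024 0.33147562] [[-0.001  1.     0.013]
 [ 0.001  0.013 -1.   ]
 [-1.    -0.001 -0.001]] [ 0.2286332   0.03046129 -0.34544055  1.6889      0.00951517  1.42506176
 -1.67581324]
```

View pics/w7.png

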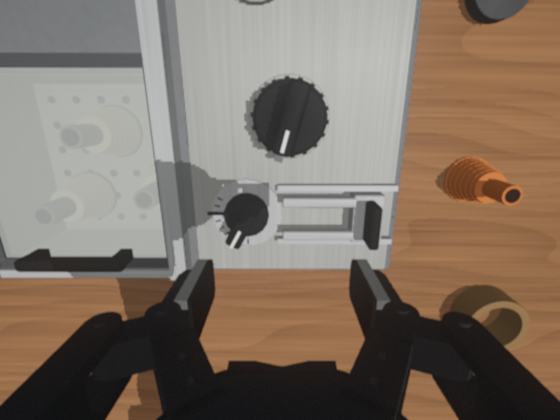

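```bash
python3 - <<'E'
import cv2,numpy as np
im=cv2.imread('pics/w7.png')
a=cv2.resize(im[70:165,240:340],None,fx=4,fy=4,interpolation=cv2.INTER_CUBIC)
b=cv2.resize(im[170:265,200:300],None,fx=4,fy=4,interpolation=cv2.INTER_CUBIC)
cv2.imwrite('pics/c7.png',cv2.convertScaleAbs(np.hstack([a,b]),alpha=1.8,beta=10))
E
```

```text
(no output)
```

View pics/c7.png

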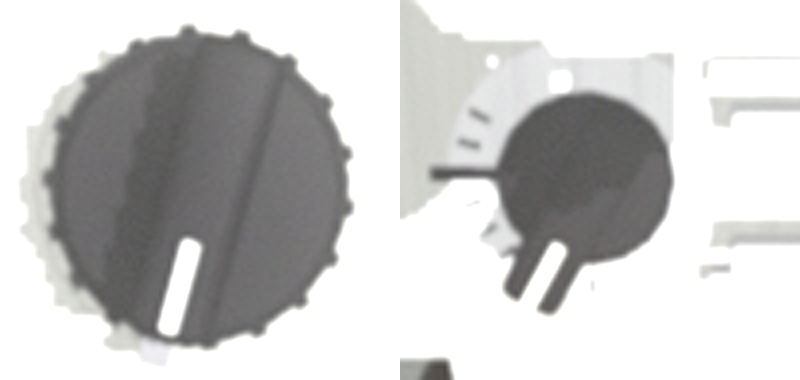

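```bash
python3 - <<'E'
from h import *
s=robot.read_state();cm=cam('wrist',s)
u=lambda x,y:(240+x/4,70+y/4); v=lambda x,y:(200+(x-400)/4,170+y/4)
a,b=[at(cm,u(*p),193)[:2] for p in [(285,60),(210,345)]];d=b-a;print('cap redge',a,b,np.arctan2(*d[::-1]))
a,b=[at(cm,u(*p),193)[:2] for p in [(246,50),(176,330)]];d=b-a;print('cap axis',a,b,(a+b)/2,np.arctan2(*d[::-1]),np.linalg.norm(d))
print('white',[at(cm,u(*p),193)[:2] for p in [(190,240),(168,335)]])
for z in (130,165): print('skirt c',at(cm,u(200,190),z))
k=at(cm,v(585,178),138)[:2];e=at(cm,v(530,303),167)[:2];print('reg',k,e,e-k,np.linalg.norm(e-k),np.arctan2(*(e-k)[::-1]))
w=[at(cm,v(*p),167)[:2] for p in [(555,245),(535,302)]];print('white',w,np.arctan2(*(w[1]-w[0])[::-1]))
print('mark',at(cm,v(431,173),129))
print('lock',at(cm,(373,224),176),at(cm,(373,204),176),at(cm,(373,246),176))
E
```

```text
cap redge [603.76966497  -9.04996611] [549.71438516   3.84791891] 2.90736667662261
cap axis [605.42445814  -1.58189826] [552.64610549  10.8243332 ] [579.03528181   4.62121747] 2.9107211069793113 54.216870873368755
white [array([570.38608555,   8.33546043]), array([551.61618444,  12.43364985])]
skirt c [578.70389683   4.92707568 130.        ]
skirt c [579.37390195   5.8368012  165.        ]
reg [479.88041946  49.26202295] [456.96790998  60.13894133] [-22.91250947  10.87691838] 25.363171009849896 2.6983766477989106
white [array([472.5448581,  53.4806541]), array([457.25694159,  58.89045628])] 2.8014820634963917
mark [477.60574583  92.25377814 129.        ]
lock [485.33525563 -73.64540123 176.        ] [504.87059723 -71.54579738 176.        ] [462.83599596 -76.06355871 176.        ]
```

Call:
{"fn": "send_rows", "kwargs": {"deltas": [{"dx": 0,"dy": 0.03,"dz": 0.008,"turn": -0.14,"grip": 75},{"dx": 0,"dy": 0.06,"dz": 0.008,"turn": -0.28,"grip": 75},{"dx": 0,"dy": 0.073,"dz": 0.008,"turn": -0.42,"grip": 75},{"dx": 0,"dy": 0.073,"dz": 0.008,"turn": -0.56,"grip": 75},{"dx": 0,"dy": 0.073,"dz": 0.008,"turn": -0.7,"grip": 75},{"dx": 0,"dy": 0.073,"dz": 0.008,"turn": -0.84,"grip": 75},{"dx": 0,"dy": 0.073,"dz": 0.008,"turn": -0.98,"grip": 75},{"dx": 0,"dy": 0.073,"dz": 0.008,"turn": -1.12,"grip": 75}]}}

```text
clock: 25.8
ee_pos: [578.9, 5.9, 297.3]
eef_rot: [0.338, 1.545, -0.337]
ft_force: [-0.7, -0.3, -0.2]
width: 60.1
```

Call:
{"fn": "send_rows", "kwargs": {"deltas": [{"dx": 0,"dy": 0,"dz": 0,"turn": -0.14,"grip": 75},{"dx": 0,"dy": 0,"dz": 0,"turn": -0.28,"grip": 75},{"dx": 0,"dy": 0,"dz": 0,"turn": -0.42,"grip": 75},{"dx": 0,"dy": 0,"dz": 0,"turn": -0.56,"grip": 75},{"dx": 0,"dy": 0,"dz": 0,"turn": -0.7,"grip": 75},{"dx": 0,"dy": 0,"dz": 0,"turn": -0.84,"grip": 75},{"dx": 0,"dy": 0,"dz": 0,"turn": -0.98,"grip": 75},{"dx": 0,"dy": 0,"dz": 0,"turn": -1.12,"grip": 75}]}}

```text
clock: 26.6
ee_pos: [578.9, 5.9, 297.4]
eef_rot: [-0.539, 1.502, 0.541]
ft_force: [0.7, -0.7, -0.6]
width: 60.0
```

Call:
{"fn": "send_rows", "kwargs": {"deltas": [{"dx": 0,"dy": 0,"dz": 0,"turn": -0.14,"grip": 75},{"dx": 0,"dy": 0,"dz": 0,"turn": -0.28,"grip": 75},{"dx": 0,"dy": 0,"dz": 0,"turn": -0.42,"grip": 75},{"dx": 0.02,"dy": 0,"dz": 0,"turn": -0.56,"grip": 75},{"dx": 0.05,"dy": 0,"dz": 0,"turn": -0.658,"grip": 75},{"dx": 0.08,"dy": 0,"dz": 0,"turn": -0.658,"grip": 75},{"dx": 0.08,"dy": 0,"dz": 0,"turn": -0.658,"grip": 75},{"dx": 0.08,"dy": 0,"dz": 0,"turn": -0.658,"grip": 75}]}}

```text
clock: 27.4
ee_pos: [578.9, 4.8, 217.9]
eef_rot: [-1.037, 1.309, 1.039]
ft_force: [0.8, 0.0, 0.1]
width: 60.1
```

```bash
python3 - <<'E'
from h import *
s=robot.read_state();im=pic('wrist','w8');cm=cam('wrist',s)
M=R.from_rotvec(s['eef_rot']).as_matrix()
print(s['ee_pos'],s['width'],M.round(3),np.arctan2(M[1,1],M[0,1]),s['q'],shift([579,4.8,169],s))
print(px(cm,[579,4.8,193]))
E
```

```text
[578.94500241   4.84483861 217.91973437] 60.08295575674825 [[-0.001 -0.974  0.228]
 [ 0.001  0.228  0.974]
 [-1.     0.001  0.   ]] 2.9115379330795794 [ 0.41905341  0.25073084 -0.59290489  1.63585794  0.14367736  1.29962483
  1.14271934] [ 4.89196564e-02 -9.91028739e-05 -5.32932787e-05]
[[282.4135269  247.27360081]]
```

View pics/w8.png

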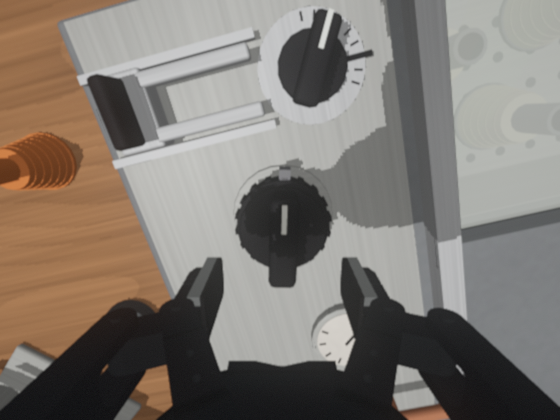

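Call:
{"fn": "send_rows", "kwargs": {"deltas": [{"dx": 0.03,"dy": 0,"dz": 0,"turn": 0,"grip": 75},{"dx": 0.048,"dy": 0,"dz": 0,"turn": 0,"grip": 75},{"dx": 0.048,"dy": 0,"dz": 0,"turn": 0,"grip": 75},{"dx": 0.048,"dy": 0,"dz": 0,"turn": 0,"grip": 240},{"dx": 0.048,"dy": 0,"dz": 0,"turn": 0,"grip": 240},{"dx": 0.048,"dy": 0,"dz": 0,"turn": 0,"grip": 240},{"dx": 0.048,"dy": 0,"dz": 0,"turn": 0,"grip": 240},{"dx": 0.048,"dy": 0,"dz": 0,"turn": 0,"grip": 240}], "newtons": 70}}

```text
clock: 28.25
ee_pos: [580.4, 5.0, 171.5]
eef_rot: [-1.038, 1.306, 1.036]
ft_force: [-0.0, 4.3, 6.6]
width: 16.7
```

Call:
{"fn": "send_rows", "kwargs": {"deltas": [{"dx": 0,"dy": 0,"dz": 0,"turn": 0.1,"grip": 240},{"dx": 0,"dy": 0,"dz": 0,"turn": 0.2,"grip": 240},{"dx": 0,"dy": 0,"dz": 0,"turn": 0.3,"grip": 240},{"dx": 0,"dy": 0,"dz": 0,"turn": 0.4,"grip": 240},{"dx": 0,"dy": 0,"dz": 0,"turn": 0.5,"grip": 240},{"dx": 0,"dy": 0,"dz": 0,"turn": 0.6,"grip": 240},{"dx": 0,"dy": 0,"dz": 0,"turn": 0.7,"grip": 240},{"dx": 0,"dy": 0,"dz": 0,"turn": 0.8,"grip": 240}]}}

```text
clock: 29.05
ee_pos: [579.6, 4.2, 171.5]
eef_rot: [-0.42, 1.528, 0.42]
ft_force: [-4.0, 1.3, 8.5]
width: 16.2
```

```bash
python3 - <<'E'
from h import *
s=robot.read_state();M=R.from_rotvec(s['eef_rot']).as_matrix()
print(s['ee_pos'],s['width'],np.arctan2(M[1,1],M[0,1]),s['q'],s['moment'],s['ft_force'])
E
```

```text
[579.63057851   4.23825542 171.47197914] 16.180854678752905 2.1065446563725714 [ 0.32329024  0.26767521 -0.47849358  1.70014279  0.13067708  1.20343372
  0.34829738] [0.27975442 1.04379401 0.06916021] [-3.96062102  1.28743464  8.50611603]
```

Call:
{"fn": "send_rows", "kwargs": {"deltas": [{"dx": 0,"dy": 0,"dz": 0,"turn": 0.12,"grip": 240},{"dx": 0,"dy": 0,"dz": 0,"turn": 0.24,"grip": 240},{"dx": 0,"dy": 0,"dz": 0,"turn": 0.36,"grip": 240},{"dx": 0,"dy": 0,"dz": 0,"turn": 0.48,"grip": 240},{"dx": 0,"dy": 0,"dz": 0,"turn": 0.6,"grip": 240},{"dx": 0,"dy": 0,"dz": 0,"turn": 0.72,"grip": 240},{"dx": 0,"dy": 0,"dz": 0,"turn": 0.84,"grip": 240},{"dx": 0,"dy": 0,"dz": 0,"turn": 0.96,"grip": 240}]}}

```text
clock: 29.85
ee_pos: [578.4, 4.4, 171.4]
eef_rot: [0.334, 1.546, -0.333]
ft_force: [-10.0, 3.2, 13.0]
width: 16.4
```

Call:
{"fn": "send_rows", "kwargs": {"deltas": [{"dx": 0,"dy": 0,"dz": 0,"turn": 0.12,"grip": 240},{"dx": 0,"dy": 0,"dz": 0,"turn": 0.24,"grip": 240},{"dx": 0,"dy": 0,"dz": 0,"turn": 0.36,"grip": 240},{"dx": 0,"dy": 0,"dz": 0,"turn": 0.48,"grip": 240},{"dx": 0,"dy": 0,"dz": 0,"turn": 0.6,"grip": 240},{"dx": 0,"dy": 0,"dz": 0,"turn": 0.72,"grip": 240},{"dx": 0,"dy": 0,"dz": 0,"turn": 0.84,"grip": 240},{"dx": 0,"dy": 0,"dz": 0,"turn": 0.96,"grip": 240}]}}

```text
clock: 30.65
ee_pos: [577.9, 5.5, 171.4]
eef_rot: [1.071, 1.294, -1.071]
ft_force: [-12.4, 4.9, 14.9]
width: 16.8
```

```bash
python3 - <<'E'
from h import *
s=robot.read_state();M=R.from_rotvec(s['eef_rot']).as_matrix()
print(s['ee_pos'],s['width'],np.arctan2(M[1,1],M[0,1]),s['q'],s['moment'],s['ft_force'])
E
```

```text
[577.86660404   5.50149153 171.41071678] 16.78204035665111 0.18664035596428838 [ 0.12418713  0.24201242 -0.24366252  1.71142062  0.05979703  1.19700696
 -1.51873212] [1.32934424 2.93552019 0.09067077] [-12.4177802    4.88177368  14.93855246]
```

Call:
{"fn": "send_rows", "kwargs": {"deltas": [{"dx": 0,"dy": 0,"dz": 0,"turn": 0.12,"grip": 240},{"dx": 0,"dy": 0,"dz": 0,"turn": 0.24,"grip": 240},{"dx": 0,"dy": 0,"dz": 0,"turn": 0.36,"grip": 240},{"dx": 0,"dy": 0,"dz": 0,"turn": 0.48,"grip": 240},{"dx": 0,"dy": 0,"dz": 0,"turn": 0.6,"grip": 240}]}}

```text
clock: 31.15
ee_pos: [578.1, 6.3, 171.4]
eef_rot: [1.508, 0.988, -1.506]
ft_force: [-10.6, 7.0, 13.6]
width: 16.6
```

```bash
python3 - <<'E'
from h import *
s=robot.read_state();M=R.from_rotvec(s['eef_rot']).as_matrix()
print(s['ee_pos'],s['width'],np.arctan2(M[1,1],M[0,1]),s['q'],s['moment'],s['ft_force'])
E
```

```text
[578.05954016   6.29306856 171.43300686] 16.563290614864094 -0.4126836202827108 [ 0.06486542  0.23721008 -0.17524284  1.71443778  0.04075998  1.19448707
 -2.10406434] [1.77417159 2.55575524 0.06573942] [-10.58741892   6.97730291  13.63414414]
```

Call:
{"fn": "send_rows", "kwargs": {"deltas": [{"dx": 0,"dy": 0,"dz": 0,"turn": 0.1,"grip": 240},{"dx": 0,"dy": 0,"dz": 0,"turn": 0.2,"grip": 240},{"dx": 0,"dy": 0,"dz": 0,"turn": 0.3,"grip": 240},{"dx": 0,"dy": 0,"dz": 0,"turn": 0.34,"grip": 240}]}}

```text
clock: 31.55
ee_pos: [578.6, 6.3, 171.4]
eef_rot: [1.739, 0.758, -1.737]
ft_force: [-9.8, 7.7, 11.9]
width: 16.8
```

```bash
python3 - <<'E'
from h import *
s=robot.read_state();M=R.from_rotvec(s['eef_rot']).as_matrix()
print(s['ee_pos'],s['width'],np.arctan2(M[1,1],M[0,1]),s['q'],s['moment'],s['ft_force'])
E
```

```text
[578.5679998    6.26935499 171.40030473] 16.80202842288009 -0.7512896817987971 [ 0.03181602  0.23520568 -0.13675231  1.71591431  0.03108314  1.19248064
 -2.43477961] [1.59655401 1.95279179 0.14735498] [-9.76335612  7.7143716  11.92239197]
```

Call:
{"fn": "send_rows", "kwargs": {"deltas": [{"dx": 0,"dy": 0,"dz": 0,"turn": 0,"grip": 75},{"dx": 0,"dy": 0,"dz": 0,"turn": 0,"grip": 75},{"dx": 0,"dy": 0,"dz": 0,"turn": 0,"grip": 75},{"dx": -0.04,"dy": 0,"dz": 0,"turn": 0,"grip": 75},{"dx": -0.05,"dy": 0,"dz": 0,"turn": -0.14,"grip": 75},{"dx": -0.05,"dy": 0,"dz": 0,"turn": -0.28,"grip": 75},{"dx": -0.05,"dy": 0,"dz": 0,"turn": -0.42,"grip": 75},{"dx": -0.05,"dy": 0,"dz": 0,"turn": -0.56,"grip": 75}]}}

```text
clock: 32.35
ee_pos: [579.2, 2.9, 219.5]
eef_rot: [1.344, 1.116, -1.344]
ft_force: [0.2, 0.5, 0.2]
width: 60.4
```

Call:
{"fn": "send_rows", "kwargs": {"deltas": [{"dx": 0,"dy": 0,"dz": 0,"turn": -0.14,"grip": 75},{"dx": 0,"dy": 0,"dz": 0,"turn": -0.28,"grip": 75},{"dx": 0,"dy": 0,"dz": 0,"turn": -0.42,"grip": 75},{"dx": 0,"dy": 0,"dz": 0,"turn": -0.56,"grip": 75},{"dx": 0,"dy": 0,"dz": 0,"turn": -0.7,"grip": 75},{"dx": 0,"dy": 0,"dz": 0,"turn": -0.84,"grip": 75},{"dx": 0,"dy": 0,"dz": 0,"turn": -0.98,"grip": 75},{"dx": 0,"dy": 0,"dz": 0,"turn": -1.12,"grip": 75}]}}

```text
clock: 33.15
ee_pos: [579.1, 2.9, 219.3]
eef_rot: [0.497, 1.513, -0.498]
ft_force: [-0.2, -0.7, 0.5]
width: 60.2
```

Call:
{"fn": "send_rows", "kwargs": {"deltas": [{"dx": 0,"dy": 0,"dz": 0,"turn": -0.14,"grip": 75},{"dx": 0,"dy": 0,"dz": 0,"turn": -0.28,"grip": 75},{"dx": 0,"dy": 0,"dz": 0,"turn": -0.42,"grip": 75},{"dx": 0,"dy": 0,"dz": 0,"turn": -0.56,"grip": 75},{"dx": 0,"dy": 0,"dz": 0,"turn": -0.7,"grip": 75},{"dx": 0,"dy": 0,"dz": 0,"turn": -0.84,"grip": 75},{"dx": 0,"dy": 0,"dz": 0,"turn": -0.98,"grip": 75},{"dx": 0,"dy": 0,"dz": 0,"turn": -1.12,"grip": 75}]}}

```text
clock: 33.95
ee_pos: [579.2, 2.9, 219.3]
eef_rot: [-0.38, 1.537, 0.38]
ft_force: [0.2, -0.9, -0.1]
width: 60.3
```

Call:
{"fn": "send_rows", "kwargs": {"deltas": [{"dx": 0,"dy": 0,"dz": 0,"turn": -0.14,"grip": 75},{"dx": 0,"dy": 0,"dz": 0,"turn": -0.28,"grip": 75},{"dx": 0,"dy": 0,"dz": 0,"turn": -0.34,"grip": 75},{"dx": 0,"dy": 0,"dz": 0,"turn": -0.34,"grip": 75},{"dx": 0,"dy": 0,"dz": 0,"turn": -0.34,"grip": 75}]}}

```text
clock: 34.45
ee_pos: [579.1, 3.0, 219.3]
eef_rot: [-0.638, 1.475, 0.638]
ft_force: [0.1, 0.4, -0.1]
width: 60.3
```

```bash
python3 - <<'E'
from h import *
s=robot.read_state();im=pic('wrist','w9');cm=cam('wrist',s)
M=R.from_rotvec(s['eef_rot']).as_matrix()
print(s['ee_pos'],s['width'],np.arctan2(M[1,1],M[0,1]),s['q'],s['moment'],s['ft_force'],shift([579,4.8,170],s))
E
```

```text
[579.08637368   3.02068345 219.32095163] 60.33460691660386 2.387417256497821 [ 0.30581749  0.23027043 -0.45246737  1.6397985   0.10383325  1.29542886
  0.65207374] [ 0.02850214 -0.01725285 -0.01295562] [ 0.14164398  0.37560492 -0.0541215 ] [0.04932102 0.00127921 0.0012369 ]
```

View pics/w9.png

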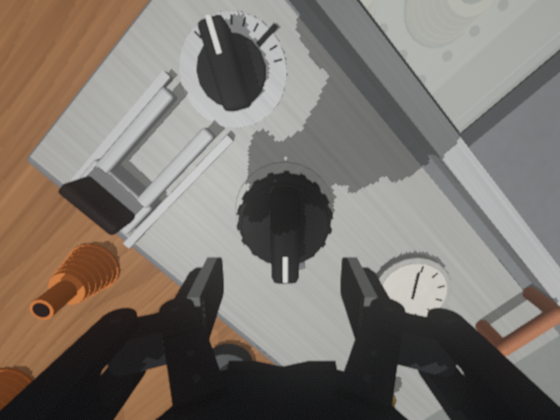

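Call:
{"fn": "send_rows", "kwargs": {"deltas": [{"dx": 0.03,"dy": 0.0015,"dz": 0.0015,"turn": 0,"grip": 75},{"dx": 0.048,"dy": 0.0015,"dz": 0.0015,"turn": 0,"grip": 75},{"dx": 0.048,"dy": 0.0015,"dz": 0.0015,"turn": 0,"grip": 75},{"dx": 0.048,"dy": 0.0015,"dz": 0.0015,"turn": 0,"grip": 240},{"dx": 0.048,"dy": 0.0015,"dz": 0.0015,"turn": 0,"grip": 240},{"dx": 0.048,"dy": 0.0015,"dz": 0.0015,"turn": 0,"grip": 240},{"dx": 0.048,"dy": 0.0015,"dz": 0.0015,"turn": 0,"grip": 240},{"dx": 0.048,"dy": 0.0015,"dz": 0.0015,"turn": 0,"grip": 240}], "newtons": 100}}

```text
clock: 35.3
ee_pos: [579.6, 5.3, 172.9]
eef_rot: [-0.641, 1.473, 0.639]
ft_force: [-2.1, -0.0, 6.0]
width: 15.8
```

Call:
{"fn": "send_rows", "kwargs": {"deltas": [{"dx": 0,"dy": 0,"dz": 0,"turn": 0.08,"grip": 240},{"dx": 0,"dy": 0,"dz": 0,"turn": 0.16,"grip": 240},{"dx": 0,"dy": 0,"dz": 0,"turn": 0.24,"grip": 240},{"dx": 0,"dy": 0,"dz": 0,"turn": 0.32,"grip": 240}]}}

```text
clock: 35.7
ee_pos: [579.5, 5.2, 172.9]
eef_rot: [-0.389, 1.534, 0.388]
ft_force: [-2.7, -1.1, 6.7]
width: 15.4
```

```bash
cat > st.py <<'E'
from h import *
s=robot.read_state();M=R.from_rotvec(s['eef_rot']).as_matrix()
print(s['clock'],s['ee_pos'].round(1),round(s['width'],1),'yaw',np.arctan2(M[1,1],M[0,1]).round(3),'q7',s['q'][6].round(3),s['moment'].round(2),s['ft_force'].round(1))
E
python3 st.py
```

```text
35.7 [579.5   5.2 172.9] 15.4 yaw 2.067 q7 0.322 [-0.28  0.6   0.39] [-2.7 -1.1  6.7]
```

Call:
{"fn": "send_rows", "kwargs": {"deltas": [{"dx": 0,"dy": 0,"dz": 0,"turn": 0.08,"grip": 240},{"dx": 0,"dy": 0,"dz": 0,"turn": 0.16,"grip": 240},{"dx": 0,"dy": 0,"dz": 0,"turn": 0.24,"grip": 240},{"dx": 0,"dy": 0,"dz": 0,"turn": 0.32,"grip": 240}]}}

```text
clock: 36.1
ee_pos: [579.3, 5.2, 172.9]
eef_rot: [-0.138, 1.565, 0.137]
ft_force: [-3.4, -0.9, 5.9]
width: 15.7
```

```bash
python3 st.py
```

```text
36.1 [579.3   5.2 172.9] 15.7 yaw 1.746 q7 0.011 [-0.21  0.75 -0.02] [-3.4 -0.9  5.9]
```

Call:
{"fn": "send_rows", "kwargs": {"deltas": [{"dx": 0,"dy": 0,"dz": 0,"turn": 0.08,"grip": 240},{"dx": 0,"dy": 0,"dz": 0,"turn": 0.16,"grip": 240},{"dx": 0,"dy": 0,"dz": 0,"turn": 0.24,"grip": 240},{"dx": 0,"dy": 0,"dz": 0,"turn": 0.32,"grip": 240}]}}

```text
clock: 36.5
ee_pos: [579.1, 5.1, 172.9]
eef_rot: [0.113, 1.567, -0.114]
ft_force: [-3.7, -2.1, 6.3]
width: 16.0
```

```bash
python3 st.py
```

```text
36.5 [579.1   5.1 172.9] 16.0 yaw 1.426 q7 -0.3 [-0.31  0.93  0.19] [-3.7 -2.1  6.3]
```

Call:
{"fn": "send_rows", "kwargs": {"deltas": [{"dx": 0,"dy": 0,"dz": 0,"turn": 0.06,"grip": 240},{"dx": 0,"dy": 0,"dz": 0,"turn": 0.12,"grip": 240},{"dx": 0,"dy": 0,"dz": 0,"turn": 0.18,"grip": 240}]}}

```text
clock: 36.8
ee_pos: [579.0, 5.1, 172.9]
eef_rot: [0.254, 1.555, -0.254]
ft_force: [-4.5, -1.3, 7.1]
width: 15.9
```

```bash
python3 st.py
```

```text
36.8 [579.    5.1 172.9] 15.9 yaw 1.247 q7 -0.475 [-0.26  1.06  0.03] [-4.5 -1.3  7.1]
```

Call:
{"fn": "send_rows", "kwargs": {"deltas": [{"dx": 0,"dy": 0,"dz": 0,"turn": 0.08,"grip": 240},{"dx": 0,"dy": 0,"dz": 0,"turn": 0.16,"grip": 240},{"dx": 0,"dy": 0,"dz": 0,"turn": 0.24,"grip": 240}]}}

```text
clock: 37.1
ee_pos: [578.9, 5.2, 172.9]
eef_rot: [0.442, 1.525, -0.442]
ft_force: [-5.2, -1.7, 7.7]
width: 15.9
```

```bash
python3 st.py
```

```text
37.1 [578.9   5.2 172.9] 15.9 yaw 1.007 q7 -0.709 [-0.28  1.26  0.34] [-5.2 -1.7  7.7]
```

Call:
{"fn": "send_rows", "kwargs": {"deltas": [{"dx": 0,"dy": 0,"dz": 0,"turn": 0,"grip": 75},{"dx": 0,"dy": 0,"dz": 0,"turn": 0,"grip": 75},{"dx": 0,"dy": 0,"dz": 0,"turn": 0,"grip": 75},{"dx": -0.04,"dy": 0,"dz": 0,"turn": 0,"grip": 75},{"dx": -0.05,"dy": 0,"dz": 0,"turn": -0.1,"grip": 75},{"dx": -0.05,"dy": -0.006,"dz": -0.04,"turn": -0.23,"grip": 75},{"dx": -0.05,"dy": -0.012,"dz": -0.08,"turn": -0.37,"grip": 75},{"dx": -0.05,"dy": -0.016,"dz": -0.107,"turn": -0.5,"grip": 75}]}}

```text
clock: 37.9
ee_pos: [478.0, 49.9, 221.3]
eef_rot: [0.042, 1.571, -0.042]
ft_force: [1.3, 0.5, 0.8]
width: 60.2
```

Call:
{"fn": "send_rows", "kwargs": {"deltas": [{"dx": 0,"dy": 0,"dz": 0,"turn": -0.14,"grip": 75},{"dx": 0,"dy": 0,"dz": 0,"turn": -0.28,"grip": 75},{"dx": 0,"dy": 0,"dz": 0,"turn": -0.42,"grip": 75},{"dx": 0,"dy": 0,"dz": 0,"turn": -0.56,"grip": 75},{"dx": 0,"dy": 0,"dz": 0,"turn": -0.7,"grip": 75},{"dx": 0,"dy": 0,"dz": 0,"turn": -0.84,"grip": 75},{"dx": 0,"dy": 0,"dz": 0,"turn": -0.98,"grip": 75},{"dx": 0,"dy": 0,"dz": 0,"turn": -1.12,"grip": 75}]}}

```text
clock: 38.7
ee_pos: [480.0, 48.9, 221.4]
eef_rot: [-0.83, 1.406, 0.83]
ft_force: [-1.1, -0.2, -0.3]
width: 60.2
```

Call:
{"fn": "send_rows", "kwargs": {"deltas": [{"dx": 0,"dy": 0,"dz": 0,"turn": -0.12,"grip": 75},{"dx": 0,"dy": 0,"dz": 0,"turn": -0.12,"grip": 75},{"dx": 0,"dy": 0,"dz": 0,"turn": -0.12,"grip": 75}]}}

```text
clock: 39.0
ee_pos: [479.9, 48.8, 221.4]
eef_rot: [-0.913, 1.37, 0.914]
ft_force: [-0.3, 0.7, 0.5]
width: 60.3
```

```bash
python3 st.py; python3 - <<'E'
from h import *
im=pic('wrist','w10');cm=cam('wrist')
print(px(cm,[[480,49,167],[480,49,138]]))
E
```

```text
39.0 [479.9  48.8 221.4] 60.3 yaw 2.747 q7 0.979 [-0.01 -0.    0.02] [-0.3  0.7  0.5]
[[282.66497663 229.14861479]
 [282.54842706 215.60782792]]
```

View pics/w10.png

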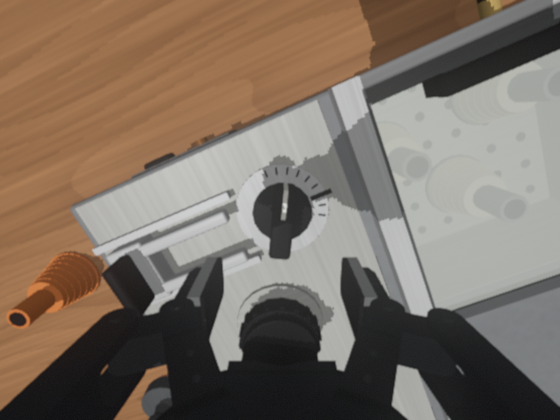

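Call:
{"fn": "send_rows", "kwargs": {"deltas": [{"dx": 0,"dy": 0,"dz": 0,"turn": 0.07,"grip": 165},{"dx": 0,"dy": 0,"dz": 0,"turn": 0.07,"grip": 165},{"dx": 0.03,"dy": 0,"dz": 0,"turn": 0.07,"grip": 165},{"dx": 0.055,"dy": 0,"dz": 0,"turn": 0.07,"grip": 165},{"dx": 0.07,"dy": 0,"dz": 0,"turn": 0.07,"grip": 165},{"dx": 0.07,"dy": 0,"dz": 0,"turn": 0.07,"grip": 165}], "newtons": 50}}

```text
clock: 39.65
ee_pos: [478.5, 48.6, 149.3]
eef_rot: [-0.862, 1.396, 0.865]
ft_force: [-0.3, -0.3, -0.1]
width: 29.8
```

Call:
{"fn": "send_rows", "kwargs": {"deltas": [{"dx": 0,"dy": 0,"dz": 0,"turn": 0,"grip": 240},{"dx": 0,"dy": 0,"dz": 0,"turn": 0,"grip": 240},{"dx": 0,"dy": 0,"dz": 0,"turn": 0,"grip": 240},{"dx": 0,"dy": 0,"dz": 0,"turn": 0,"grip": 240}]}}

```text
clock: 40.05
ee_pos: [480.1, 48.9, 152.0]
eef_rot: [-0.863, 1.392, 0.862]
ft_force: [-1.1, 0.3, 0.7]
width: 14.9
```

```bash
python3 st.py
```

```text
40.05 [480.1  48.9 152. ] 14.9 yaw 2.68 q7 0.889 [-0.04  0.28  0.01] [-1.1  0.3  0.7]
```

Call:
{"fn": "send_rows", "kwargs": {"deltas": [{"dx": 0,"dy": 0,"dz": 0,"turn": 0.13,"grip": 240},{"dx": 0,"dy": 0,"dz": 0,"turn": 0.26,"grip": 240},{"dx": 0,"dy": 0,"dz": 0,"turn": 0.39,"grip": 240},{"dx": 0,"dy": 0,"dz": 0,"turn": 0.52,"grip": 240},{"dx": 0,"dy": 0,"dz": 0,"turn": 0.65,"grip": 240},{"dx": 0,"dy": 0,"dz": 0,"turn": 0.78,"grip": 240},{"dx": 0,"dy": 0,"dz": 0,"turn": 0.91,"grip": 240},{"dx": 0,"dy": 0,"dz": 0,"turn": 1.0,"grip": 240}]}}

```text
clock: 40.85
ee_pos: [478.9, 47.9, 152.0]
eef_rot: [-0.082, 1.571, 0.08]
ft_force: [-8.0, -3.4, 8.4]
width: 15.1
```

Call:
{"fn": "send_rows", "kwargs": {"deltas": [{"dx": 0,"dy": 0,"dz": 0,"turn": 0.05,"grip": 240},{"dx": 0,"dy": 0,"dz": 0,"turn": 0.1,"grip": 240},{"dx": 0,"dy": 0,"dz": 0,"turn": 0.1,"grip": 240},{"dx": 0,"dy": 0,"dz": 0,"turn": 0.1,"grip": 240}]}}

```text
clock: 41.25
ee_pos: [478.7, 47.9, 152.0]
eef_rot: [-0.007, 1.573, 0.005]
ft_force: [-8.7, -2.2, 8.1]
width: 14.4
```

```bash
python3 st.py
```

```text
41.25 [478.7  47.9 152. ] 14.4 yaw 1.579 q7 -0.207 [-0.79  2.12 -0.01] [-8.7 -2.2  8.1]
```

Call:
{"fn": "send_rows", "kwargs": {"deltas": [{"dx": 0,"dy": 0,"dz": 0,"turn": 0,"grip": 165},{"dx": 0,"dy": 0,"dz": 0,"turn": 0,"grip": 165},{"dx": 0,"dy": 0,"dz": 0,"turn": 0,"grip": 165},{"dx": -0.04,"dy": 0,"dz": 0,"turn": 0,"grip": 165},{"dx": -0.08,"dy": -0.0,"dz": 0,"turn": 0,"grip": 255},{"dx": -0.08,"dy": -0.05,"dz": 0,"turn": 0,"grip": 255},{"dx": -0.08,"dy": -0.1,"dz": 0,"turn": 0,"grip": 255},{"dx": -0.08,"dy": -0.15,"dz": 0,"turn": 0,"grip": 255}]}}

```text
clock: 42.05
ee_pos: [481.5, -102.8, 232.1]
eef_rot: [-0.008, 1.569, 0.008]
ft_force: [0.3, 0.9, -0.3]
width: 0.1
```

Call:
{"fn": "send_rows", "kwargs": {"deltas": [{"dx": 0,"dy": -0.015,"dz": 0,"turn": 0,"grip": 255},{"dx": 0,"dy": -0.015,"dz": 0,"turn": 0,"grip": 255},{"dx": 0,"dy": -0.015,"dz": 0,"turn": 0,"grip": 255}]}}

```text
clock: 42.35
ee_pos: [481.6, -115.2, 231.3]
eef_rot: [-0.007, 1.571, 0.008]
ft_force: [-0.5, 1.2, -0.2]
width: 0.4
```

```bash
python3 st.py; python3 - <<'E'
from h import *
im=pic('wrist','w11');cm=cam('wrist')
print(px(cm,[[480,-74,176],[478.7,48,167],[480,-115,155]]))
E
```

```text
42.35 [ 481.6 -115.2  231.3] 0.4 yaw 1.58 q7 0.151 [ 0.11  0.06 -0.02] [-0.5  1.2 -0.2]
[[279.97273952 171.2389058 ]
 [279.64585538 -44.18498498]
 [279.66157124 218.69795742]]
```

View pics/w11.png

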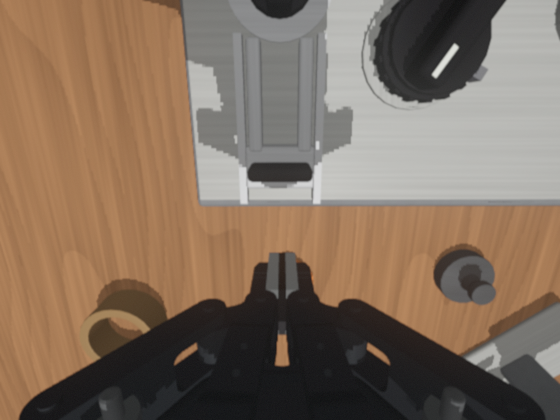

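Call:
{"fn": "send_rows", "kwargs": {"deltas": [{"dx": 0.03,"dy": 0,"dz": 0.001,"turn": 0,"grip": 255},{"dx": 0.06,"dy": 0,"dz": 0.001,"turn": 0,"grip": 255},{"dx": 0.073,"dy": 0,"dz": 0.001,"turn": 0,"grip": 255},{"dx": 0.073,"dy": 0,"dz": 0.001,"turn": 0,"grip": 255},{"dx": 0.073,"dy": 0.012,"dz": 0.001,"turn": 0,"grip": 255},{"dx": 0.073,"dy": 0.022,"dz": 0.001,"turn": 0,"grip": 255},{"dx": 0.073,"dy": 0.032,"dz": 0.001,"turn": 0,"grip": 255},{"dx": 0.073,"dy": 0.042,"dz": 0.001,"turn": 0,"grip": 255}]}}

```text
clock: 43.2
ee_pos: [482.7, -73.4, 159.4]
eef_rot: [-0.008, 1.569, 0.007]
ft_force: [1.3, -1.7, 1.3]
width: 0.3
```

Call:
{"fn": "send_rows", "kwargs": {"deltas": [{"dx": 0,"dy": 0.008,"dz": 0,"turn": 0,"grip": 255},{"dx": 0,"dy": 0.016,"dz": 0,"turn": 0,"grip": 255},{"dx": 0,"dy": 0.022,"dz": 0,"turn": 0,"grip": 255},{"dx": 0,"dy": 0.026,"dz": 0,"turn": 0,"grip": 255},{"dx": 0,"dy": 0.028,"dz": 0,"turn": 0,"grip": 255}]}}

```text
clock: 43.7
ee_pos: [481.7, -45.9, 158.3]
eef_rot: [-0.007, 1.571, 0.007]
ft_force: [0.9, -2.1, 1.7]
width: 0.3
```

Call:
{"fn": "send_rows", "kwargs": {"deltas": [{"dx": 0,"dy": 0.003,"dz": 0,"turn": 0,"grip": 255},{"dx": 0,"dy": 0.006,"dz": 0,"turn": 0,"grip": 255},{"dx": 0,"dy": 0.009,"dz": 0,"turn": 0,"grip": 255},{"dx": 0,"dy": 0.009,"dz": 0,"turn": 0,"grip": 255}]}}

```text
clock: 44.1
ee_pos: [481.5, -36.6, 158.2]
eef_rot: [-0.007, 1.571, 0.008]
ft_force: [0.7, -0.5, -0.2]
width: 0.2
```

Call:
{"fn": "send_rows", "kwargs": {"deltas": [{"dx": 0,"dy": 0.002,"dz": 0,"turn": 0,"grip": 255},{"dx": 0,"dy": 0.004,"dz": 0,"turn": 0,"grip": 255},{"dx": 0,"dy": 0.004,"dz": 0,"turn": 0,"grip": 255}]}}

```text
clock: 44.4
ee_pos: [481.4, -36.0, 158.2]
eef_rot: [-0.008, 1.571, 0.003]
ft_force: [-0.3, -11.3, 0.6]
width: 0.5
```

Call:
{"fn": "send_rows", "kwargs": {"deltas": [{"dx": 0,"dy": 0.002,"dz": 0,"turn": 0,"grip": 255},{"dx": 0,"dy": 0.003,"dz": 0,"turn": 0,"grip": 255},{"dx": 0,"dy": 0.003,"dz": 0,"turn": 0,"grip": 255}]}}

```text
clock: 44.7
ee_pos: [481.4, -35.8, 158.3]
eef_rot: [-0.008, 1.571, -0.001]
ft_force: [-0.3, -21.8, 0.6]
width: 0.3
```

Call:
{"fn": "send_rows", "kwargs": {"deltas": [{"dx": 0,"dy": -0.015,"dz": 0,"turn": 0,"grip": 255},{"dx": 0,"dy": -0.025,"dz": 0,"turn": 0,"grip": 255},{"dx": -0.04,"dy": -0.025,"dz": 0,"turn": 0,"grip": 255},{"dx": -0.08,"dy": -0.025,"dz": 0,"turn": 0,"grip": 255},{"dx": -0.12,"dy": -0.025,"dz": 0,"turn": 0,"grip": 255},{"dx": -0.14,"dy": -0.01,"dz": 0,"turn": 0,"grip": 255},{"dx": -0.14,"dy": 0.01,"dz": 0,"turn": 0,"grip": 255},{"dx": -0.14,"dy": 0.01,"dz": 0,"turn": 0,"grip": 255}]}}

```text
clock: 45.5
ee_pos: [481.7, -17.1, 299.0]
eef_rot: [-0.009, 1.57, 0.011]
ft_force: [-0.1, -0.0, -0.5]
width: -0.0
```

```bash
python3 st.py; python3 - <<'E'
from h import *
im=pic('wrist','w12')
E
```

```text
45.5 [481.7 -17.1 299. ] -0.0 yaw 1.584 q7 -0.035 [-0.02  0.04  0.05] [-0.1 -0.  -0.5]
```

View pics/w12.png

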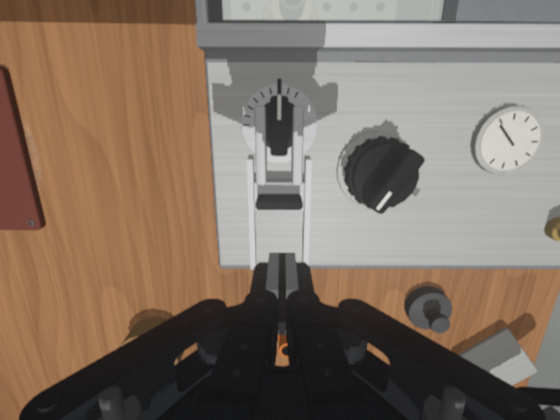

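```bash
python3 - <<'E'
from h import *
print(at(cam('wrist'),(279,201),176))
pic('top','top1');im=cv2.imread('pics/top1.png')
cv2.imwrite('pics/t1c.png',cv2.resize(im[90:300,150:415],None,fx=2.9,fy=2.85,interpolation=cv2.INTER_CUBIC))
E
```

```text
[478.84921739 -18.56306733 176.        ]
```

```bash
python3 -c "
from bench import robot
print(robot.finish_job())"
```

```text
the job is handed in; nothing more can be done
None
```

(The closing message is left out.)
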